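Load the roll banding machine and key it on

TASK

Set the plywood carrier board on the banding machine's turntable with its two round holes over the two pins, lying flat and fully down, and then stack on the middle of the board every tape roll that lies on the bench, well centred one on another, the widest at the bottom and each next one narrower. Only then take the key from its stand, push it fully home in the machine's key cylinder, turn it clockwise as far as it goes and leave it there. Leave all the other things on the bench where they are.

Things in the scene. Friction and masses are not known exactly. Their poses are not given: they have to be found in the camera images.
- board: Square plywood board, 140 x 140 x 18 mm, 0.25 kg, loose, flat on the bench. Origin: centre of underside; z up. Through it: two 14 mm round holes on its x axis, 50 mm either side of centre; two finger slots (38 along x, 36 along y) on its y axis, 16 to 52 mm either side of centre. Grip the 32 mm bridge between the slots, closing along y, fingers down in them. Half a turn makes no difference.
- turntable (a point): Centre of the top face of the machine's round steel turntable (132 mm across, 48 mm above the bench, does not turn in this task), where the centre of the board's underside must come. z up; two upright pins 10 mm thick and 16 mm high with chamfered tips stand on its x axis, 50 mm either side of the centre.
- bander: The banding machine, fixed to the bench: a low white housing, 340 (x) x 160 (y) x 40 mm high; origin: centre of its underside. The turntable is centred 80 mm from the origin along its +x, the key cylinder 85 mm along its -x (near the robot).
- lock_slot (a point): Centre of the slot's mouth, on top of the machine's upright round key cylinder (39 mm across, top 68 mm above the bench). Turns with the cylinder: z up, x along the slot's long side. The slot is 16 x 8 mm, 26 mm deep, slightly chamfered.
- lock (a joint): Turn of the key cylinder: 0 is off, grows clockwise seen from above, end stop at 1.2 rad; starts between 0 and 0.15. Light friction (0.04 N m), no spring: stays where left. Turned with the key in its slot, where the key has about 0.15 rad of play.
- key: Steel key, loose, upright in its stand, 50 g. Origin: blade tip (lower end); z up along the key. Blade 14 (x) x 6 (y) x 22 mm long, then a flat bow 28 (x) x 10 (y), 22 to 58 mm above the origin; grip it across the 10 mm (y). Its underside is the shoulder: fully home it rests on the cylinder's top, the origin 22 mm below the mouth. Either way round fits.
- key_stand: Dark wooden block, 50 x 50 x 30 mm high, fixed; origin: centre of its underside. The key hangs in its central slot by the shoulder, blade down, the origin of the key 8 mm above the bench.
- roll1: Flat roll of off-white tape, a disc 68 mm across and 18 mm thick with a cardboard core, 130 g, loose, lying flat. Origin: its middle (9 mm above the bench when lying flat), z along its axis. Either face may be up. Three or four of the five sizes (68, 61, 54, 47, 40 mm) are present; the others are absent.
- roll2: Flat roll of off-white tape, a disc 61 mm across and 18 mm thick with a cardboard core, 104 g, loose, lying flat. Origin: its middle (9 mm above the bench when lying flat), z along its axis. Either face may be up. Three or four of the five sizes (68, 61, 54, 47, 40 mm) are present; the others are absent.
- roll3: Flat roll of off-white tape, a disc 54 mm across and 18 mm thick with a cardboard core, 81 g, loose, lying flat. Origin: its middle (9 mm above the bench when lying flat), z along its axis. Either face may be up. Three or four of the five sizes (68, 61, 54, 47, 40 mm) are present; the others are absent.
- roll4: Flat roll of off-white tape, a disc 47 mm across and 18 mm thick with a cardboard core, 62 g, loose, lying flat. Origin: its middle (9 mm above the bench when lying flat), z along its axis. Either face may be up. Three or four of the five sizes (68, 61, 54, 47, 40 mm) are present; the others are absent.
- roll5: Flat roll of off-white tape, a disc 40 mm across and 18 mm thick with a cardboard core, 44 g, loose, lying flat. Origin: its middle (9 mm above the bench when lying flat), z along its axis. Either face may be up. Three or four of the five sizes (68, 61, 54, 47, 40 mm) are present; the others are absent.
- cone: White thread cone, 60 mm across the foot, 95 mm high, a bystander; origin: centre of its underside. To be left where it is.
- spool: Small wooden spool, 32 mm across, 34 mm high, a bystander; origin: centre of its underside. To be left where it is.
- tin: Steel pin tin, 70 mm across, 40 mm high, a bystander; origin: centre of its underside. To be left where it is.
- measure: Yellow tape measure, 60 x 60 x 30 mm, a bystander; origin: centre of its underside. To be left where it is.
- scissors: Scissors lying flat, 200 (x) x 50 (y) x 8 mm, a bystander; origin: centre of its underside. To be left where it is.
- die: Steel grommet die, 40 mm across, 40 mm high, a bystander; origin: centre of its underside. To be left where it is.
Mind the look-alikes: they are no part of the job. What is shaped like the roll1 but green or purple is not meant.

How it is judged:
By the outcome, as a careful person would: the job done as asked, in the order asked, and still so for the second after the job is handed in, with the robot touching nothing.
Of roll1, roll2, roll3, roll4, roll5 only 3 to 4 are there at a start; the rules pass over those that are not, and their reading is None.
At some moment in a run one of roll1, roll2, roll3, roll4, roll5 may be knocked a few centimetres aside while the robot is not near it.
It also fails if it takes over 210 s, if anything falls off the work surface, if the arm or the gripper's body presses on something with over 40 N, if the wrist force passes 120 N, or if a joint passes its speed limit or range.

ROBOT

A 6-joint arm with a two-finger parallel gripper is mounted at the origin on the work surface. World frame = base frame: x ahead of the robot, y to its left, z up, the work surface at z = 0. Lengths are in m, angles in degrees, forces in N, time in s.
With the tool pointing down it reaches from about 0.375 to 0.9 m from the base axis. Payload 3.1 kg.
Tool frame: the origin (TCP) lies at the very end of the fingers, on their centre line; the grasp point (between the pads) lies 19 mm behind it; z points along the fingers, y is the line along which they close (so a half turn about z gives the same grasp; the last joint's range is limited). The gripper opens to 87 mm and grips with 3 to 60 N. Pads are 19 mm wide; open, the fingers measure 117 mm over their backs; the gripper's body (75 mm by 190 mm) begins 51 mm behind the grasp point.
Start: joints at [63.684, 30.224, 82.088, -0, 67.689, -10.227], TCP at [0.173, 0.601, 0.223] pointing down, gripper open.
Joint ranges: [-176.69, 176.69], [-43.24, 126.21], [12.49, 139.97], [-82, 262], [0, 151.66], [-163.58, 163.58]. Speed limits (degrees/s): [159.86, 159.86, 180, 180, 180, 180].

INTERFACE

Orientations are given as a 3x3 rotation matrix whose columns are the frame's x, y, z axes.
In Python, from rig import readout, viewer, ticket gives the robot as it stands.
- The arm moves only by the tool send_rows, never from a script. Its argument "moves" is a list of rows, each a list of 6 numbers: the shift along the tool's x, y, z in units of 250 mm (1.0 is 250 mm), then the turn, a rotation vector about the tool's x, y, z in units of 90 degrees (1.0 is 90 degrees). A call has 1 to 12 rows; each row is the pose to reach, as a shift and turn from the pose commanded when the call began, along the tool's axes at that moment; what a row does not reach only later rows make up. A row lasts 1/10 s, in which the tool goes at most 50 mm and 8.59 degrees, less where a joint would pass 70% of its speed; a pose out of reach is approached as far as the arm can. A call with a number of a shift or a turn outside -1 to 1 is refused whole. A call with a gripper value outside its range is refused whole. "grip" is the opening, from 0 (shut) to 1 (fully open), set as the call begins (left out, the last holds). The fingers move at their own pace and stop on an object; the grip force is fixed at half the most. Time passes only in rows, so rows that repeat a pose let the fingers close. It gives the time, the measured TCP pose, the force, the opening and the grip force at its end, in the units of the state.
- readout.read_state(): the state, without advancing time (a new reading comes with each control period).
- viewer.capture(name): name is "scene" or "top" or "wrist"; returns (picture, depth): 480x640x3 uint8, red, green, blue; 480x640 float32, m along the optical axis (not along the pixel's ray), 0 where there is no reading.
- viewer.camera_info(name): a dict with "fx", "fy", "cx", "cy" (pixels), "R" (3x3) and "t" (3): a world point X has camera coordinates R X + t; the wrist camera has in their place "tool_from_camera" (4x4, takes a point from camera to tool coordinates, whose origin is the TCP and whose axes are the flange's). Camera axes: x right, y down, z forward; pixel columns grow to the right and rows downward; lengths in m; the calibration is good to about 2 mm. A picture is of the moment at which its call begins: read the wrist's pose just before it. camera_info takes no time and is no camera call.
- ticket.hand_in(): hands the job in; it is judged then, once.
The state is a dict: "time_s": time; "joint_positions": joint angles; "qvel": joint speeds; "tau": joint torques, N m; "position": TCP position; "tcp_rot": TCP orientation; "force": force on the tool from outside, world axes, zero at the start; "moment": the same for the moment, N m; "opening": opening from 0.0 (shut) to 1.0 (fully open); "grasp_force": force on a finger pad.
Only numpy, scipy, OpenCV 4.12 (cv2) and the standard library are available. Lean on these libraries where they do the work, as an engineer would, in place of code of your own. Each camera call takes 0.05 s, during which the arm holds its last target. There are 200 camera calls.

## Working session

There is one attempt and no reset: what is moved stays moved. The work goes in short steps, Python scripts to look and compute and a tool call to move; the robot and the scene stay as the last step left them, time stands still between calls to the robot, and variables do not carry over. Pictures are saved under pics/ and viewed, at most 14 in all, crops included, and the job is handed in when it is done.

Besides the shell and the picture viewer there is one more tool, called in YAML: its name, and indented under it one key for each argument. send_rows: Moves the arm, as the interface text tells. Shifts and turns lie within -1 to 1; 1 stands for 250 mm of shift or 90 degrees of turn. Its arguments: {"type":"object","properties":{"moves":{"type":"array"},"grip":{"type":"number"}},"required":["moves"]}

```bash
ls; mkdir -p pics; python3 - <<'E'
from rig import readout, viewer
import cv2,numpy as np
s=readout.read_state(); print({k:np.round(v,3).tolist() for k,v in s.items()})
for n in("scene","top"):
    p,d=viewer.capture(n); np.savez(f"{n}0.npz",p=p,d=d); cv2.imwrite(f"pics/{n}0.png",p[:,:,::-1]); print(n,viewer.camera_info(n), (d>0).mean())
print(viewer.camera_info("wrist"))
E
```

```text
pics
{'time_s': 0.0, 'joint_positions': [63.684, 30.279, 82.157, -0.001, 67.688, -10.228], 'qvel': [-0.084, 0.066, 0.014, -0.082, -0.088, 0.1], 'tau': [0.0, -44.005, -17.659, 0.063, 0.058, -0.0], 'position': [0.173, 0.6, 0.222], 'tcp_rot': [[-0.961, 0.277, -0.001], [0.277, 0.961, -0.002], [0.0, -0.002, -1.0]], 'force': [0.895, 0.29, 0.808], 'moment': [0.003, -0.032, -0.018], 'grasp_force': 0.0, 'opening': 1.005}
scene {'fx': 541.8233851304587, 'fy': 541.8233851304587, 'cx': 316.51726170441924, 'cy': 248.22054921557822, 'R': array([[ 0.33237436,  0.94313952, -0.0038913 ],
       [ 0.67727712, -0.24154834, -0.69494611],
       [-0.65637108,  0.22834678, -0.71905129]]), 't': array([-0.22989141, -0.29155603,  1.61175049])} 0.9961393229166666
top {'fx': 520.5598890824862, 'fy': 520.5598890824862, 'cx': 323.23068220542206, 'cy': 235.42863696042613, 'R': array([[ 0.02185817, -0.99956417,  0.0198414 ],
       [-0.98015041, -0.02533674, -0.19662968],
       [ 0.1970467 , -0.01514959, -0.98027705]]), 't': array([0.0344457 , 0.52841869, 1.10554351])} 0.99619140625
{'fx': 346.9360060700504, 'fy': 346.9360060700504, 'cx': 326.46285625460143, 'cy': 232.22684408710242, 'tool_from_camera': array([[-3.20366088e-04, -9.53440679e-01, -3.01580453e-01,
         8.29563886e-02],
       [ 9.99999848e-01, -1.70005134e-04, -5.24822570e-04,
         4.02607222e-04],
       [ 4.49116962e-04, -3.01580575e-01,  9.53440588e-01,
        -1.61901905e-01],
       [ 0.00000000e+00,  0.00000000e+00,  0.00000000e+00,
         1.00000000e+00]])}
```

View pics/top0.png

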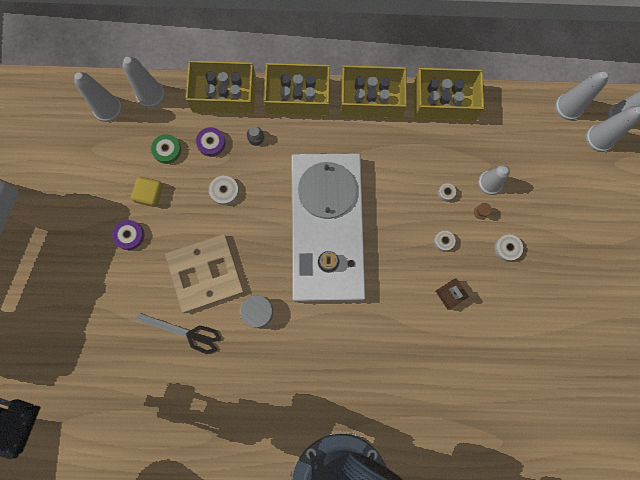

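View pics/scene0.png

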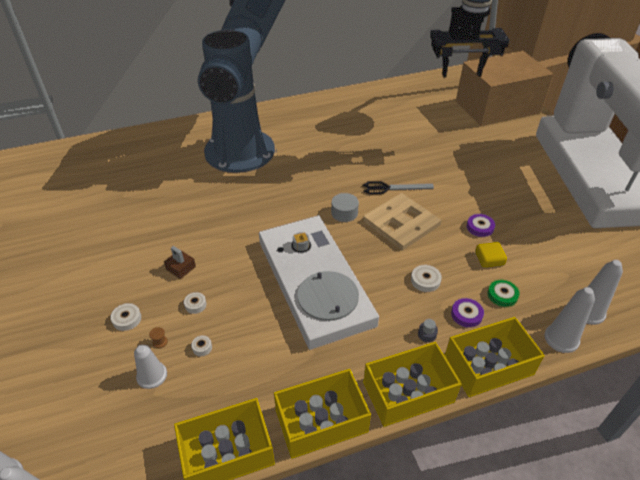

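The top view shows four off-white rolls, at about (223,190), (447,192), (445,240) and (510,247). The purple rolls at (210,141) and (127,235) and the green one at (166,149) are decoys. The board is at (205,273), the turntable at (328,190), the lock at (328,261) and the key stand at (453,293).

```bash
cat > h.py <<'E'
import numpy as np, cv2
from rig import readout, viewer
class Cam:
    def __init__(s,name):
        i=viewer.camera_info(name); s.K=np.array([[i["fx"],0,i["cx"]],[0,i["fy"],i["cy"]],[0,0,1]])
        if name=="wrist":
            st=readout.read_state(); T=np.eye(4); T[:3,:3]=st["tcp_rot"]; T[:3,3]=st["position"]
            M=T@np.array(i["tool_from_camera"]); s.Rc=M[:3,:3]; s.c=M[:3,3]
        else:
            s.Rc=np.array(i["R"]).T; s.c=-s.Rc@np.array(i["t"])
    def plane(s,uv,z):
        uv=np.atleast_2d(np.asarray(uv,float)); r=(s.Rc@np.linalg.inv(s.K)@np.c_[uv,np.ones(len(uv))].T).T
        return s.c+r*((z-s.c[2])/r[:,2])[:,None]
    def cloud(s,d):
        v,u=np.mgrid[:d.shape[0],:d.shape[1]]
        r=np.linalg.inv(s.K)@np.stack([u.ravel(),v.ravel(),np.ones(u.size)])
        return (s.c[:,None]+s.Rc@(r*d.ravel())).T.reshape(*d.shape,3)
    def pix(s,X):
        q=s.K@(s.Rc.T@(np.asarray(X,float)-s.c)); return q[:2]/q[2]
def shot(name,save=None):
    c=Cam(name); p,d=viewer.capture(name)
    if save: cv2.imwrite(f"pics/{save}.png",p[:,:,::-1])
    return c,p,d
def circ(c,p,mask,z):
    """contours of mask -> min enclosing / fitted circles on plane z"""
    out=[]
    for k in cv2.findContours(mask.astype(np.uint8),cv2.RETR_EXTERNAL,cv2.CHAIN_APPROX_NONE)[0]:
        if cv2.contourArea(k)<60: continue
        X=c.plane(k[:,0]+0.0,z)[:,:2]; m=cv2.fitEllipse((X*1000).astype(np.float32))
        out.append((k[:,0].mean(0).round(0),np.array(m[0])/1000,np.round(m[1],1)))
    return out
def units(target,yaw=None):
    """shift (units of 250 mm) to target in tool axes, for pointing-down tool; yaw=desired world angle of tool y"""
    st=readout.read_state(); R=np.array(st["tcp_rot"]); d=R.T@(np.asarray(target)-st["position"])
    return np.round(d/.25,4)
E
python3 - <<'E'
from h import *
for n in("top","scene"):
    z=np.load(n+"0.npz"); p,d=z["p"],z["d"]; c=Cam(n); X=c.cloud(d)
    print(n,"bench z",np.percentile(X[330:400,250:290,2],[10,50,90]) if n=="top" else "")
    hsv=cv2.cvtColor(p,cv2.COLOR_RGB2HSV); 
    white=(hsv[...,1]<45)&(hsv[...,2]>110)&(X[...,2]<.04)&(X[...,2]>.006)
    for r in circ(c,p,white,.018): print(r)
    if n=="top":
        m=(X[...,2]>.01)&(X[...,2]<.03)&(abs(X[...,0]-.46)<.12)&(X[...,1]>.1)&(X[...,1]<.4)
        b=(m).astype(np.uint8); cs=cv2.findContours(b,cv2.RETR_CCOMP,cv2.CHAIN_APPROX_NONE)[0]
        for k in cs:
            if cv2.contourArea(k)<25: continue
            print("brd",k[:,0].mean(0),cv2.minAreaRect((c.plane(k[:,0],.018)[:,:2]*1000).astype(np.float32)))
        for nm,lo,hi,z in(("bander",.033,.047,.04),("tt",.044,.056,.048),("lock",.055,.08,.068)):
            m=((X[...,2]>lo)&(X[...,2]<hi)&(abs(X[...,1])<.15)&(X[...,0]>.35)&(X[...,0]<.8)).astype(np.uint8)
            for k in cv2.findContours(m,cv2.RETR_EXTERNAL,cv2.CHAIN_APPROX_NONE)[0]:
                if cv2.contourArea(k)>60: print(nm,k[:,0].mean(0),cv2.minAreaRect((c.plane(k[:,0],z)[:,:2]*1000).astype(np.float32)))
        m=((X[...,2]>.02)&(X[...,2]<.04)&(X[...,1]<-.2)&(X[...,1]>-.35)&(X[...,0]<.52)&(X[...,0]>.3)).astype(np.uint8)
        for k in cv2.findContours(m,cv2.RETR_EXTERNAL,cv2.CHAIN_APPROX_NONE)[0]:
            if cv2.contourArea(k)>30: print("stand",k[:,0].mean(0),cv2.minAreaRect((c.plane(k[:,0],.03)[:,:2]*1000).astype(np.float32)))
        cv2.imwrite("pics/z0.png",cv2.resize(np.vstack([p[150:310,280:380],]),None,fx=3,fy=3)[:,:,::-1])
        a=cv2.resize(p[220:330,150:260],(550,550)); 
E
```

```text
top bench z [-0.00219278  0.0006037   0.00358286]
(array([162., 325.]), array([0.32584714, 0.40163629]), array([ 14.5, 158.6]))
(array([253., 305.]), array([0.37065564, 0.19801932]), array([35.9, 53.8]))
(array([351., 283.]), array([ 0.42116956, -0.01916136]), array([48.5, 68. ]))
(array([313., 286.]), array([0.42619305, 0.06911785]), array([59.3, 96.1]))
(array([508., 247.]), array([ 0.51814502, -0.38044583]), array([57.3, 63.1]))
(array([444., 240.]), array([ 0.53076489, -0.23244682]), array([43.5, 47. ]))
(array([126., 234.]), array([0.52692468, 0.49408371]), array([39.9, 40.1]))
(array([349., 230.]), array([ 0.5489411 , -0.00933264]), array([72.3, 92.4]))
(array([447., 192.]), array([ 0.64718347, -0.24083601]), array([36.2, 40.8]))
(array([223., 189.]), array([0.63816876, 0.28155402]), array([64.5, 65.6]))
(array([486., 184.]), array([ 0.67179449, -0.33926224]), array([42.5, 50.9]))
(array([303., 222.]), array([0.61448566, 0.08186589]), array([ 79.2, 260.5]))
(array([322., 159.]), array([0.71476697, 0.05201418]), array([ 33. , 152.2]))
(array([165., 147.]), array([0.73670624, 0.4
[... 2387 characters left out ...]
 , 44.2]))
(array([599., 318.]), array([0.87056146, 0.5766886 ]), array([20.7, 44.9]))
(array([126., 316.]), array([ 0.52803088, -0.37816299]), array([57.6, 66.9]))
(array([468., 310.]), array([0.76022107, 0.32322794]), array([40.6, 41.6]))
(array([195., 302.]), array([ 0.53990985, -0.23035037]), array([43.8, 52.5]))
(array([504., 290.]), array([0.73977844, 0.42733157]), array([38.1, 40.4]))
(array([426., 277.]), array([0.64553839, 0.28268506]), array([64.2, 70. ]))
(array([481., 222.]), array([0.52929547, 0.49649512]), array([40.3, 40.8]))
(array([315., 274.]), array([0.56048975, 0.04607413]), array([181.5, 430.7]))
(array([348., 203.]), array([0.34489648, 0.20315546]), array([59.5, 81. ]))
```

```bash
cat >> h.py <<'E'
from scipy.spatial.transform import Rotation as Ro
def plan(pos,yaw=None):
    """row numbers to reach pos with tool straight down, tool y at world angle yaw (deg)"""
    st=readout.read_state(); R=np.array(st["tcp_rot"]); p=np.array(st["position"])
    if yaw is None: yaw=np.degrees(np.arctan2(R[1,1],R[0,1]))
    a=np.radians(yaw); y=np.array([np.cos(a),np.sin(a),0]); z=np.array([0,0,-1.]); x=np.cross(y,z)
    rv=Ro.from_matrix(R.T@np.c_[x,y,z]).as_rotvec(degrees=True)/90
    d=R.T@(np.array(pos)-p)/.25
    print("row",np.round(np.r_[d,rv],4).tolist(),"rows>=",int(np.ceil(max(np.linalg.norm(d)*5,np.linalg.norm(rv)*90/8.59))),"| t",round(st["time_s"],1),"p",p.round(4),"yaw_now",np.degrees(np.arctan2(R[1,1],R[0,1])).round(2))
E
python3 -c "
from h import *
plan([.442,.313,.22],110.5)"
```

```text
row [-1.3525, -0.8044, 0.0077, -0.0011, -0.0006, -0.4066] rows>= 8 | t 0.1 p [0.1729 0.5999 0.2217] yaw_now 73.91
```

send_rows:
  moves:
    - [-0.9,-0.54,0,0,0,-0.4067]
    - [-0.9,-0.54,0,0,0,-0.4067]
    - [-0.9,-0.54,0,0,0,-0.4067]
    - [-0.9,-0.54,0,0,0,-0.4067]
    - [-0.9,-0.54,0,0,0,-0.4067]
    - [-0.9,-0.54,0,0,0,-0.4067]
  grip: 0.61

```text
time_s: 0.7
position: [0.3539, 0.4057, 0.2222]
tcp_rot: [[-0.937, -0.349, 0.0], [-0.349, 0.937, -0.001], [0.0, -0.001, -1.0]]
force: [-0.8, 0.5, 0.3]
opening: 0.629
grasp_force: 0.0
```

```bash
python3 -c "
from h import *
plan([.442,.313,.22],110.5)"
```

```text
row [-0.2006, -0.4703, 0.0094, -0.0008, -0.0003, -0.0006] rows>= 3 | t 0.7 p [0.3539 0.4057 0.2222] yaw_now 110.45
```

send_rows:
  moves:
    - [-0.2,-0.47,0,0,0,0]
    - [-0.2,-0.47,0,0,0,0]
    - [-0.2,-0.47,0,0,0,0]
    - [-0.2,-0.47,0,0,0,0]
    - [-0.2,-0.47,0,0,0,0]

```text
time_s: 1.2
position: [0.4397, 0.3155, 0.2221]
tcp_rot: [[-0.937, -0.349, -0.002], [-0.349, 0.937, 0.0], [0.001, 0.001, -1.0]]
force: [-0.4, -0.8, 0.5]
opening: 0.61
grasp_force: 0.0
```

```bash
python3 - <<'E'
from h import *
c,p,d=shot("wrist","w1"); X=c.cloud(d)
m=((X[...,2]>.01)&(X[...,2]<.03)).astype(np.uint8)
for k in cv2.findContours(m,cv2.RETR_CCOMP,cv2.CHAIN_APPROX_NONE)[0]:
    if cv2.contourArea(k)>80: print(k[:,0].mean(0),cv2.minAreaRect((c.plane(k[:,0],.018)[:,:2]*1000).astype(np.float32)))
print(np.percentile(X[...,2],[5,50,90]))
plan([.4425,.3134,.004],110.6)
E
```

```text
[380.52356021 377.12565445] ((620.8594970703125, 455.395263671875), (48.66074752807617, 73.34660339355469), 20.394521713256836)
[430.578125 306.234375] ((516.1864013671875, 471.7042541503906), (36.13423538208008, 20.556522369384766), 18.264270782470703)
[326.51568627 202.72352941] ((444.4122619628906, 317.34820556640625), (140.41688537597656, 139.92779541015625), 20.5960693359375)
[326.90625 249.96875] ((489.6741638183594, 334.7364196777344), (13.123051643371582, 13.14114761352539), 67.00407409667969)
[357.5546875 206.3671875] ((431.9033508300781, 348.6632080078125), (37.72264862060547, 36.5255241394043), 20.43816566467285)
[295.64885496 206.83969466] ((454.779296875, 285.57073974609375), (38.770503997802734, 37.21682357788086), 20.387950897216797)
[326.36842105 160.89473684] ((397.48724365234375, 299.86328125), (13.925780296325684, 13.87568473815918), 65.5962142944336)
[133.97180043 184.06941432] ((506.3518981933594, 117.63777160644531), (244.46617126464844, 18.218626022338867), 4.284247875213623)
[265.06206897  96.22758621] ((361.1845397949219, 219.00025939941406), (20.05656623840332, 61.22447204589844), 88.07488250732422)
[-0.00116648  0.01830614  0.33120562]
row [-0.0104, -0.0154, 0.8727, 0.0003, -0.001, -0.0011] rows>= 5 | t 1.2 p [0.4391 0.3161 0.2222] yaw_now 110.5
```

View pics/w1.png

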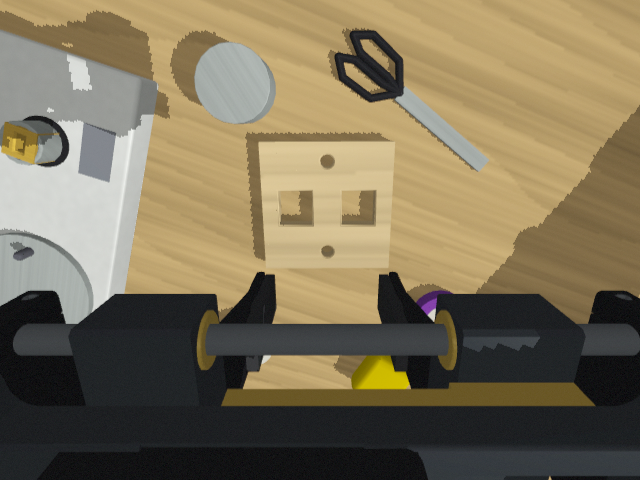

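The wrist view shows the board squarely below the gripper, with its holes at (326,161) and (327,250) and its slots at (296,207) and (358,206). The wrist estimate of the centre is (0.4435, 0.317), against (0.4427, 0.3133) from the top camera. I'll grasp on the wrist value.

```bash
python3 -c "
from h import *
plan([.4435,.3168,.004],110.5)"
```

```text
row [-0.019, -0.0041, 0.8727, 0.0003, -0.001, 0.0] rows>= 5 | t 1.2 p [0.4391 0.3161 0.2222] yaw_now 110.5
```

send_rows:
  moves:
    - [-0.018,-0.004,0.2,0,0,0]
    - [-0.018,-0.004,0.4,0,0,0]
    - [-0.018,-0.004,0.6,0,0,0]
    - [-0.018,-0.004,0.7,0,0,0]
    - [-0.018,-0.004,0.78,0,0,0]
    - [-0.018,-0.004,0.84,0,0,0]
    - [-0.018,-0.004,0.87,0,0,0]
    - [-0.018,-0.004,0.87,0,0,0]
    - [-0.018,-0.004,0.87,0,0,0]

```text
time_s: 2.15
position: [0.4444, 0.3173, 0.0056]
tcp_rot: [[-0.936, -0.352, 0.001], [-0.352, 0.936, 0.0], [-0.001, 0.0, -1.0]]
force: [0.1, -0.0, 0.0]
opening: 0.612
grasp_force: 0.0
```

send_rows:
  moves:
    - [0,0,0,0,0,0]
    - [0,0,0,0,0,0]
    - [0,0,0,0,0,0]
    - [0,0,0,0,0,0]
    - [0,0,0,0,0,0]
  grip: 0.2

```text
time_s: 2.65
position: [0.4448, 0.3167, 0.0056]
tcp_rot: [[-0.937, -0.35, 0.001], [-0.35, 0.937, 0.0], [-0.001, 0.0, -1.0]]
force: [-1.1, 0.6, 3.3]
opening: 0.366
grasp_force: 30.0
```

send_rows:
  moves:
    - [0,0,-0.1,0,0,0]
    - [0,0,-0.25,0,0,0]
    - [0,0,-0.45,0,0,0]
    - [0,0,-0.65,0,0,0]
    - [0,0,-0.85,0,0,0]
    - [0,0,-0.98,0,0,0]
    - [0,0,-0.98,0,0,0]
    - [0,0,-0.98,0,0,0]

```text
time_s: 3.45
position: [0.4439, 0.3162, 0.2498]
tcp_rot: [[-0.937, -0.35, -0.001], [-0.35, 0.937, -0.0], [0.001, -0.0, -1.0]]
force: [-0.1, -0.6, -3.2]
opening: 0.364
grasp_force: 30.0
```

```bash
python3 -c "
from h import *
c,p,d=shot('wrist','w2'); print(readout.read_state()['opening'])
plan([.75,.04,.25],92)"
```

```text
0.3654242275152428
row [-0.7636, -1.4634, -0.009, -0.0006, -0.0024, 0.2056] rows>= 9 | t 3.5 p [0.443  0.3158 0.2484] yaw_now 110.5
```

View pics/w2.png

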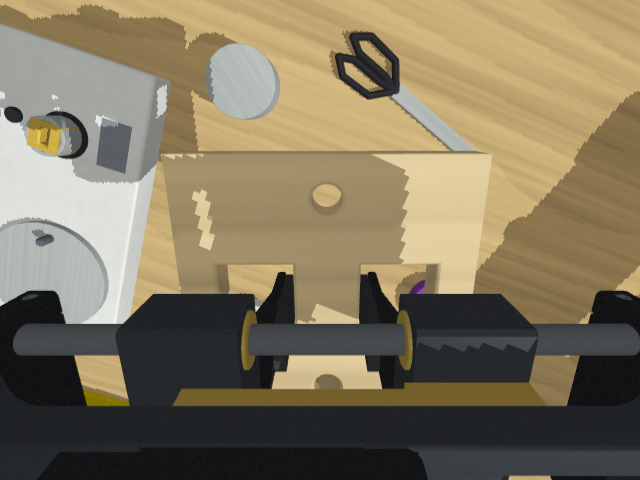

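The board is held level. Its front edge is at row 153, the front hole at (326,198), and the rear hole at (328,383) shows between the fingers.

send_rows:
  moves:
    - [-0.4,-0.75,0,0,0,0.2056]
    - [-0.4,-0.75,0,0,0,0.2056]
    - [-0.4,-0.75,0,0,0,0.2056]
    - [-0.4,-0.75,0,0,0,0.2056]
    - [-0.4,-0.75,0,0,0,0.2056]
    - [-0.4,-0.75,0,0,0,0.2056]

```text
time_s: 4.1
position: [0.6041, 0.1738, 0.2465]
tcp_rot: [[-0.999, -0.031, -0.006], [-0.031, 1.0, -0.001], [0.006, -0.001, -1.0]]
force: [0.1, 0.3, -3.8]
opening: 0.366
grasp_force: 30.0
```

```bash
python3 - <<'E'
from h import *
plan([.75,.04,.25],92)
p=cv2.imread("pics/w2.png")[:,:,::-1].copy(); c=Cam("wrist"); M=np.array(viewer.camera_info("wrist")["tool_from_camera"]); c.Rc,c.c=M[:3,:3],M[:3,3]
print("edges at z=-.0124:",c.plane([[326,153],[200,153],[450,153],[164,155],[490,154]],-.0124).round(4)[:,:2].tolist())
g=cv2.cvtColor(p,cv2.COLOR_RGB2GRAY)
e=cv2.Canny(g,40,100); ys,xs=np.nonzero(e[175:222,300:352]); print("hole ellipse",cv2.fitEllipse(np.c_[xs+300,ys+175].astype(np.float32)))
print("hole",c.plane([[326,198]],-.0124),"down",c.plane([[326,198]],.0056))
E
```

```text
row [-0.5666, -0.5531, -0.0169, -0.0004, -0.0035, -0.0023] rows>= 4 | t 4.1 p [0.6041 0.1738 0.2465] yaw_now 91.8
edges at z=-.0124: [[0.0706, 0.0], [0.0706, -0.0531], [0.0706, 0.0523], [0.0698, -0.0684], [0.0702, 0.0692]]
hole ellipse ((326.2174377441406, 198.61924743652344), (29.216510772705078, 31.023637771606445), 172.1595001220703)
hole [[ 5.13120298e-02  1.83587633e-05 -1.24000000e-02]] down [[ 4.75160250e-02 -1.86150896e-05  5.60000000e-03]]
```

send_rows:
  moves:
    - [-0.567,-0.553,-0.015,0,-0.003,-0.002]
    - [-0.567,-0.553,-0.015,0,-0.003,-0.002]
    - [-0.567,-0.553,-0.015,0,-0.003,-0.002]
    - [-0.567,-0.553,-0.015,0,-0.003,-0.002]
    - [-0.567,-0.553,-0.015,0,-0.003,-0.002]
    - [-0.567,-0.553,-0.015,0,-0.003,-0.002]
    - [-0.567,-0.553,-0.015,0,-0.003,-0.002]

```text
time_s: 4.8
position: [0.7482, 0.0451, 0.252]
tcp_rot: [[-0.999, -0.04, -0.0], [-0.04, 0.999, 0.002], [0.0, 0.002, -1.0]]
force: [-0.3, 0.8, -2.2]
opening: 0.364
grasp_force: 30.0
```

```bash
python3 - <<'E'
from h import *
c,p,d=shot("wrist","w3"); X=c.cloud(d)
m=((X[...,2]>.057)&(X[...,2]<.072)&(abs(X[...,1]-.04)<.06)&(abs(X[...,0]-.634)<.07)).astype(np.uint8)
for k in cv2.findContours(m,cv2.RETR_CCOMP,cv2.CHAIN_APPROX_NONE)[0]:
    if cv2.contourArea(k)>5: print("pin?",k[:,0].mean(0),cv2.contourArea(k),c.plane([k[:,0].mean(0)],.064)[0].round(4))
m=((X[...,2]>.044)&(X[...,2]<.054)&(abs(X[...,0]-.634)<.09)&(abs(X[...,1]-.04)<.09)).astype(np.uint8)
for k in cv2.findContours(m,cv2.RETR_EXTERNAL,cv2.CHAIN_APPROX_NONE)[0]:
    if cv2.contourArea(k)>500: print("tt",cv2.fitEllipse((c.plane(k[:,0],.048)[:,:2]*1000).astype(np.float32)))
plan([.634,.04,.25])
E
```

```text
pin? [330.07692308 146.30769231] 61.0 [0.6875 0.0466 0.064 ]
pin? [330.24242424  33.21212121] 96.5 [0.589  0.0426 0.064 ]
tt ((634.8080444335938, 44.46942901611328), (122.5740737915039, 132.8292694091797), 2.202458620071411)
row [0.4581, -0.0023, 0.0103, 0.0007, 0.0008, -0.0] rows>= 3 | t 4.8 p [0.7484 0.0452 0.2527] yaw_now 92.32
```

View pics/w3.png

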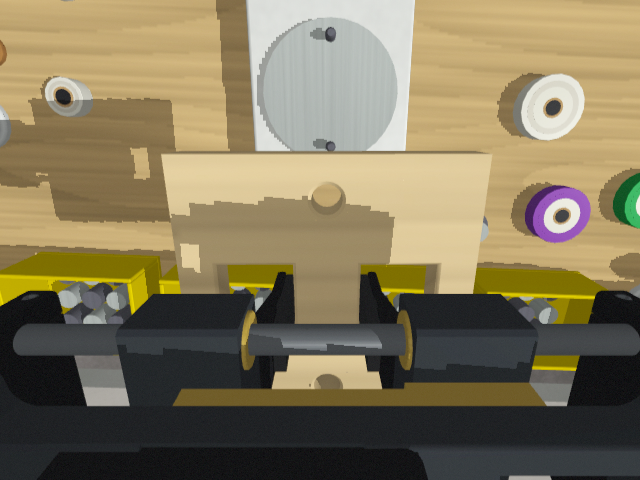

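send_rows:
  moves:
    - [-0.09,0,-0.24,0,0,0]
    - [-0.09,0,-0.24,0,0,0]
    - [-0.09,0,-0.24,0,0,0]
    - [-0.09,0,-0.24,0,0,0]
    - [-0.09,0,-0.24,0,0,0]

```text
time_s: 5.35
position: [0.7708, 0.0446, 0.3118]
tcp_rot: [[-0.999, -0.039, 0.0], [-0.039, 0.999, 0.001], [-0.0, 0.001, -1.0]]
force: [-0.5, 0.1, -2.4]
opening: 0.366
grasp_force: 30.0
```

```bash
python3 - <<'E'
from h import *
c,p,d=shot("wrist","w4"); X=c.cloud(d); g=cv2.cvtColor(p,cv2.COLOR_RGB2GRAY)
m=((X[...,2]>.042)&(X[...,2]<.075)&(abs(X[...,0]-.634)<.09)&(abs(X[...,1]-.04)<.09)).astype(np.uint8)
m=((X[...,2]>.0445)&(X[...,2]<.054)&(abs(X[...,0]-.634)<.09)&(abs(X[...,1]-.044)<.075)).astype(np.uint8)
for k in cv2.findContours(m,cv2.RETR_EXTERNAL,cv2.CHAIN_APPROX_NONE)[0]:
    if cv2.contourArea(k)>500: print("tt",cv2.fitEllipse((c.plane(k[:,0],.048)[:,:2]*1000).astype(np.float32)))
cs=[]
for x in(.587,.687):
    u=c.pix([x,.0446,.06]).round().astype(int); y0=max(u[1]-14,0)
    cs.append(cv2.resize(p[y0:y0+28,u[0]-20:u[0]+20],None,fx=10,fy=10,interpolation=0)); print("crop origin",u[0]-20,y0)
cv2.imwrite("pics/pins.png",np.hstack(cs)[:,:,::-1]); print(c.c)
np.savez("w4.npz",Rc=c.Rc,c=c.c); plan([.634,.04,.25])
E
```

```text
tt ((637.9742431640625, 44.612518310546875), (130.45681762695312, 130.57806396484375), 117.9237289428711)
crop origin 313 8
crop origin 309 108
[0.68798876 0.0415995  0.47369296]
row [0.5482, 0.0039, 0.2468, 0.0004, 0.0001, -0.0] rows>= 4 | t 5.4 p [0.771  0.0443 0.3117] yaw_now 92.23
```

View pics/pins.png

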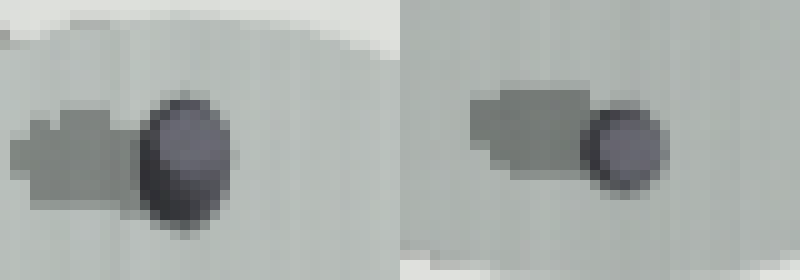

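The crops show the two pin tips at about pixels (331.5, 21.3) and (331.5, 122.3), with their shadows to the left.

```bash
python3 - <<'E'
from h import *
c=Cam("wrist"); z=np.load("w4.npz"); c.Rc,c.c=z["Rc"],z["c"]
P=c.plane([[331.5,21.3],[331.5,122.3]],.064); print(P,P.mean(0),np.linalg.norm(P[1]-P[0]),np.degrees(np.arctan2(*(P[1]-P[0])[1::-1])))
ctr=P.mean(0); R=readout.read_state()["tcp_rot"]
print("TCP target",ctr-np.array(R)@[.0008,0,0]); plan([ctr[0]+.0008,ctr[1],.10],92.2)
E
```

```text
[[0.58759579 0.04293282 0.064     ]
 [0.68752296 0.04726062 0.064     ]] [0.63755937 0.04509672 0.064     ] 0.10002084497585632 2.4799005083376553
TCP target [0.63835877 0.0451278  0.06400015]
row [0.5301, 0.0232, 0.8468, 0.0004, 0.0001, 0.0003] rows>= 5 | t 5.4 p [0.771  0.0443 0.3117] yaw_now 92.23
```

send_rows:
  moves:
    - [0.18,0.01,0.1,0,0,0]
    - [0.36,0.018,0.3,0,0,0]
    - [0.53,0.019,0.5,0,0,0]
    - [0.53,0.019,0.66,0,0,0]
    - [0.53,0.019,0.8,0,0,0]
    - [0.53,0.019,0.86,0,0,0]
    - [0.53,0.019,0.86,0,0,0]
    - [0.53,0.019,0.86,0,0,0]

```text
time_s: 6.2
position: [0.6412, 0.0433, 0.0982]
tcp_rot: [[-0.999, -0.038, 0.005], [-0.038, 0.999, 0.0], [-0.005, -0.0, -1.0]]
force: [0.2, -0.5, -1.8]
opening: 0.362
grasp_force: 30.0
```

```bash
python3 -c "
from h import *
for i in range(2): shot('top')
plan([.6384,.0450,.0536],92.3)"
```

```text
row [0.019, 0.0079, 0.1859, -0.0004, 0.0056, -0.0012] rows>= 1 | t 6.3 p [0.6428 0.0432 0.1001] yaw_now 92.19
```

send_rows:
  moves:
    - [0,0,0,0,0,0]
    - [0,0,0,0,0,0]
    - [0,0,0,0,0,0]

```text
time_s: 6.6
position: [0.6416, 0.0433, 0.0993]
tcp_rot: [[-0.999, -0.038, 0.006], [-0.038, 0.999, -0.0], [-0.006, -0.0, -1.0]]
force: [0.4, -0.1, -2.1]
opening: 0.365
grasp_force: 30.0
```

```bash
python3 -c "
from h import *
plan([.6384,.0450,.0536],92.3); s=readout.read_state(); print(s['qvel'].round(2) if hasattr(s['qvel'],'round') else s['qvel'], s['force'])"
```

```text
row [0.0136, 0.0073, 0.1827, -0.0002, 0.0041, -0.0012] rows>= 1 | t 6.6 p [0.6416 0.0433 0.0993] yaw_now 92.2
[-0.09  0.34  0.34  0.03 -0.03  0.04] [ 0.43315605 -0.08859699 -2.11823122]
```

send_rows:
  moves:
    - [0.0136,0.0073,0.05,0,0.0045,0]
    - [0.0136,0.0073,0.08,0,0.0045,0]
    - [0.0136,0.0073,0.08,0,0.0045,0]
    - [0.0136,0.0073,0.08,0,0.0045,0]

```text
time_s: 7.0
position: [0.6372, 0.0451, 0.0774]
tcp_rot: [[-0.999, -0.038, -0.004], [-0.038, 0.999, 0.0], [0.004, 0.0, -1.0]]
force: [-0.2, 0.1, -2.6]
opening: 0.363
grasp_force: 30.0
```

```bash
python3 -c "
from h import *
plan([.6384,.0450,.0536],92.3)"
```

```text
row [-0.0052, -0.0008, 0.0953, 0.0001, -0.0025, -0.0012] rows>= 1 | t 7.0 p [0.6372 0.0451 0.0774] yaw_now 92.2
```

send_rows:
  moves:
    - [-0.004,0,0.04,0,-0.002,0]
    - [-0.004,0,0.07,0,-0.002,0]
    - [-0.004,0,0.09,0,-0.002,0]
    - [-0.004,0,0.096,0,-0.002,0]
    - [-0.004,0,0.096,0,-0.002,0]

```text
time_s: 7.5
position: [0.6385, 0.0451, 0.054]
tcp_rot: [[-0.999, -0.038, 0.0], [-0.038, 0.999, 0.0], [-0.0, 0.0, -1.0]]
force: [0.1, -0.3, -3.3]
opening: 0.367
grasp_force: 30.0
```

Height 0.054 with little force means the board is seated or within about 0.5 mm. I'll release it and rise.

send_rows:
  moves:
    - [0,0,0.006,0,0,0]
    - [0,0,0.006,0,0,0]
    - [0,0,0.006,0,0,0]
    - [0,0,0.006,0,0,0]
  grip: 0.6

```text
time_s: 7.9
position: [0.639, 0.0451, 0.0532]
tcp_rot: [[-0.999, -0.038, 0.002], [-0.038, 0.999, -0.0], [-0.002, -0.0, -1.0]]
force: [-0.3, 0.0, -0.4]
opening: 0.578
grasp_force: 0.0
```

send_rows:
  moves:
    - [0,0,-0.1,0,0,0]
    - [0,0,-0.3,0,0,0]
    - [0,0,-0.5,0,0,0]
    - [0,0,-0.7,0,0,0]
    - [0,0,-0.72,0,0,0]
    - [0,0,-0.72,0,0,0]
    - [0,0,-0.72,0,0,0]

```text
time_s: 8.6
position: [0.6372, 0.0452, 0.2315]
tcp_rot: [[-0.999, -0.038, -0.002], [-0.038, 0.999, 0.0], [0.002, 0.0, -1.0]]
force: [-1.3, 0.8, -0.5]
opening: 0.604
grasp_force: 0.0
```

```bash
python3 - <<'E'
from h import *
c,p,d=shot("wrist","w5"); X=c.cloud(d)
m=((X[...,2]>.055)&(X[...,2]<.075)).astype(np.uint8)
for k in cv2.findContours(m,cv2.RETR_CCOMP,cv2.CHAIN_APPROX_NONE)[0]:
    if cv2.contourArea(k)>80: print(k[:,0].mean(0),cv2.minAreaRect((c.plane(k[:,0],.066)[:,:2]*1000).astype(np.float32)))
t,p,d=shot("top"); X=t.cloud(d)
for q in([.6,.09],[.68,.09],[.6,0],[.68,0]):
    u=t.pix([*q,.066]).astype(int); print(np.median(X[u[1]-3:u[1]+4,u[0]-3:u[0]+4,2]).round(4),end=" ")
hsv=cv2.cvtColor(p,cv2.COLOR_RGB2HSV); white=(hsv[...,1]<45)&(hsv[...,2]>110)&(X[...,2]<.04)&(X[...,2]>.006)
for r in circ(t,p,white,.018):
    if abs(r[1][0]-.58)<.1 and r[2].max()<72: print(r)
plan([.643,.285,.22],)
E
```

```text
[363.28855721 381.71641791] ((834.1218872070312, 96.68376159667969), (19.390846252441406, 102.51300811767578), 2.180908441543579)
[271.61016949 379.34745763] ((836.5338745117188, -11.547780990600586), (55.07313537597656, 20.816347122192383), 89.53120422363281)
[326.21390374 206.06417112] ((638.3052978515625, 45.17778015136719), (139.82566833496094, 139.991455078125), 2.175891399383545)
[360.26241135 211.77304965] ((635.9898681640625, 78.38714599609375), (36.01532745361328, 36.31180191040039), 2.1739566326141357)
[292.17730496 211.84397163] ((638.5064697265625, 12.08247184753418), (36.01683044433594, 36.323577880859375), 2.1730377674102783)
[326.33870968 160.82258065] ((587.9994506835938, 43.31058120727539), (13.064632415771484, 13.744275093078613), 46.96138381958008)
[324.65517241  21.33793103] ((476.326171875, 38.0296745300293), (35.25807571411133, 38.23130798339844), 2.166782855987549)
[324.75471698  21.69811321] ((474.2381896972656, 37.557716369628906), (13.899428367614746, 9.19373607635498), 2.167123317718506)
0.7121 0.66 0.7026 0.6459 (array([509., 247.]), array([ 0.51770551, -0.38023355]), array([58.1, 63.4]))
(array([445., 240.]), array([ 0.53016272, -0.23235968]), array([44.2, 47.6]))
(array([127., 230.]), array([0.53150165, 0.4935192 ]), array([29.3, 37.3]))
(array([447., 192.]), array([ 0.64681665, -0.24079106]), array([37. , 40.9]))
(array([223., 189.]), array([0.63788959, 0.28143933]), array([64.9, 65.9]))
(array([490., 185.]), array([ 0.6720968 , -0.34524011]), array([50.2, 55.2]))
row [-0.0608, 0.9576, 0.0419, 0.0004, -0.0025, 0.0] rows>= 5 | t 8.7 p [0.637  0.0452 0.2304] yaw_now 92.18
```

send_rows:
  moves:
    - [-0.01,0.955,0.04,0,0,0]
    - [-0.01,0.955,0.04,0,0,0]
    - [-0.01,0.955,0.04,0,0,0]
    - [-0.01,0.955,0.04,0,0,0]
    - [-0.01,0.955,0.04,0,0,0]
    - [-0.01,0.955,0.04,0,0,0]
    - [-0.01,0.955,0.04,0,0,0]
    - [-0.01,0.955,0.04,0,0,0]
  grip: 1

```text
time_s: 9.5
position: [0.6314, 0.2826, 0.2213]
tcp_rot: [[-0.999, -0.037, -0.002], [-0.037, 0.999, -0.001], [0.002, -0.001, -1.0]]
force: [-0.6, -0.4, -0.4]
opening: 0.995
grasp_force: 0.0
```

```bash
cat >> h.py <<'E'
def rolls(c,p,d,z=.018):
    X=c.cloud(d); g=cv2.cvtColor(p,cv2.COLOR_RGB2HSV); out=[]
    m=((abs(X[...,2]-z)<.006)).astype(np.uint8)
    m=cv2.morphologyEx(m,cv2.MORPH_OPEN,np.ones((3,3),np.uint8))
    for k in cv2.findContours(m,cv2.RETR_EXTERNAL,cv2.CHAIN_APPROX_NONE)[0]:
        if cv2.contourArea(k)<150: continue
        P=(c.plane(k[:,0],z)[:,:2]*1000).astype(np.float32); e=cv2.fitEllipse(P); 
        if 33<e[1][0] and e[1][1]<75 and e[1][0]>.85*e[1][1]:
            mm=np.zeros(m.shape,np.uint8); cv2.drawContours(mm,[k],-1,1,-1)
            out.append((np.array(e[0])/1000,np.mean(e[1]))); print("roll",k[:,0].mean(0).round(),np.round(e[0],1),np.round(e[1],1),"hsv",np.median(g[mm>0],0))
    return out
E
python3 - <<'E'
from h import *
c,p,d=shot("wrist","w6"); r=rolls(c,p,d)
for q,s in r:
    if s>55 and q[1]<.3 and q[0]<.7: plan([*q,.005],92.2)
E
```

```text
roll [328. 211.] [639.7 284.6] [66.  66.8] hsv [ 27.  17. 205.]
roll [545. 109.] [528.2 494.9] [66.3 69. ] hsv [139. 138. 173.]
row [-0.0333, 0.0092, 0.867, -0.0006, -0.0007, -0.0011] rows>= 5 | t 9.6 p [0.6317 0.2822 0.2218] yaw_now 92.1
```

```bash
python3 - <<'E'
import cv2,numpy as np
p=cv2.imread("pics/top0.png"); f=lambda u,v:cv2.resize(p[v-24:v+24,u-24:u+24],(190,190))
a=[f(223,190),f(510,247),f(445,240),f(447,192)]; b=[f(166,149),f(210,141),f(127,235),f(485,211)]
cv2.imwrite("pics/cand.png",np.vstack([np.hstack(a),np.hstack(b)]))
E
```

```text
(no output)
```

View pics/cand.png

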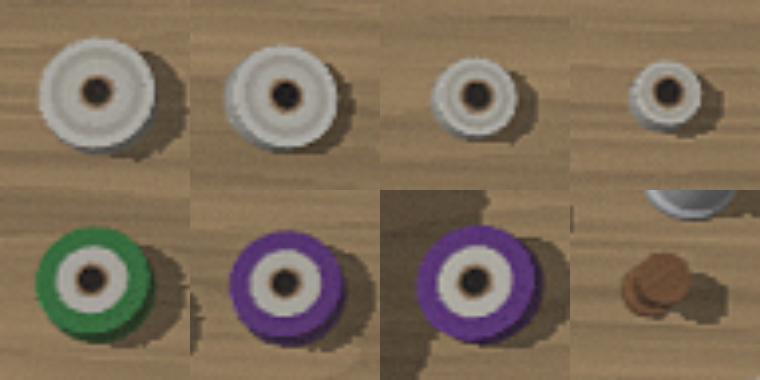

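send_rows:
  moves:
    - [-0.033,0.009,0.2,0,0,0]
    - [-0.033,0.009,0.4,0,0,0]
    - [-0.033,0.009,0.55,0,0,0]
    - [-0.033,0.009,0.7,0,0,0]
    - [-0.033,0.009,0.7,0,0,0]
    - [-0.033,0.009,0.7,0,0,0]

```text
time_s: 10.15
position: [0.6405, 0.285, 0.0477]
tcp_rot: [[-0.999, -0.036, -0.0], [-0.036, 0.999, -0.0], [0.0, -0.0, -1.0]]
force: [0.2, -0.6, 0.7]
opening: 0.999
grasp_force: 0.0
```

```bash
python3 -c "
from h import *
plan([.6397,.2846,.005],92.2)"
```

```text
row [0.003, -0.0013, 0.1707, -0.0002, -0.0002, -0.0013] rows>= 1 | t 10.2 p [0.6405 0.285  0.0477] yaw_now 92.08
```

The top row of the crop shows the four wanted off-white rolls, widest first: (223,190), (510,247), (445,240) and (447,192). The bottom row shows the green and purple decoys and the spool. Next I go down and grip the widest roll.

send_rows:
  moves:
    - [0.003,-0.001,0.1,0,0,0]
    - [0.003,-0.001,0.15,0,0,0]
    - [0.003,-0.001,0.17,0,0,0]
    - [0.003,-0.001,0.17,0,0,0]
    - [0.003,-0.001,0.17,0,0,0]

```text
time_s: 10.65
position: [0.6403, 0.2863, 0.0066]
tcp_rot: [[-0.999, -0.038, 0.003], [-0.038, 0.999, 0.001], [-0.003, 0.0, -1.0]]
force: [-0.2, -1.0, 0.6]
opening: 0.998
grasp_force: 0.0
```

send_rows:
  moves:
    - [0,0,0,0,0,0]
    - [0,0,0,0,0,0]
    - [0,0,0,0,0,0]
    - [0,0,0,0,0,0]
    - [0,0,0,0,0,0]
  grip: 0.3

```text
time_s: 11.15
position: [0.6396, 0.286, 0.0057]
tcp_rot: [[-0.999, -0.038, 0.001], [-0.038, 0.999, -0.0], [-0.001, -0.0, -1.0]]
force: [-0.4, -0.5, 3.3]
opening: 0.768
grasp_force: 30.0
```

send_rows:
  moves:
    - [0,0,-0.1,0,0,0]
    - [0,0,-0.3,0,0,0]
    - [0,0,-0.5,0,0,0]
    - [0,0,-0.7,0,0,0]
    - [0,0,-0.75,0,0,0]
    - [0,0,-0.75,0,0,0]
    - [0,0,-0.75,0,0,0]

```text
time_s: 11.85
position: [0.6377, 0.2857, 0.1907]
tcp_rot: [[-0.999, -0.038, -0.003], [-0.038, 0.999, -0.001], [0.003, -0.001, -1.0]]
force: [-0.5, -0.6, -2.4]
opening: 0.771
grasp_force: 30.0
```

```bash
cat >> h.py <<'E'
def held(zt,save=None,pr=True):
    """top disc of held roll in tool frame; zt = height of roll top above TCP"""
    c,p,d=shot("wrist",save); M=np.array(viewer.camera_info("wrist")["tool_from_camera"]); c.Rc,c.c=M[:3,:3],M[:3,3]
    X=c.cloud(d); h=cv2.cvtColor(p,cv2.COLOR_RGB2HSV)
    m=((abs(-X[...,2]-zt)<.006)&(abs(X[...,0])<.045)&(abs(X[...,1])<.045)&(h[...,1]<60)&(h[...,2]>70)).astype(np.uint8)
    ks=cv2.findContours(m,cv2.RETR_EXTERNAL,cv2.CHAIN_APPROX_NONE)[0]; k=max(ks,key=cv2.contourArea)
    P=c.plane(k[:,0],-zt)[:,:2]*1000; print("held x max/min",P[:,0].max().round(1),P[:,0].min().round(1),"y",P[:,1].min().round(1),P[:,1].max().round(1)); 
    dk=((h[...,2]<90)&(abs(X[...,0])<.02)&(abs(X[...,1])<.02)&(abs(-X[...,2]-zt)<.03)); 
    return c,p,d,P
E
python3 - <<'E'
from h import *
print(readout.read_state()["opening"]*87); c,p,d,P=held(.012,"w7")
cv2.imwrite("pics/w7c.png",cv2.resize(p[120:420,170:490],None,fx=2,fy=2)[:,:,::-1])
E
```

```text
67.0870722111632
held x max/min 35.6 -11.6 y -33.3 33.5
```

View pics/w7c.png

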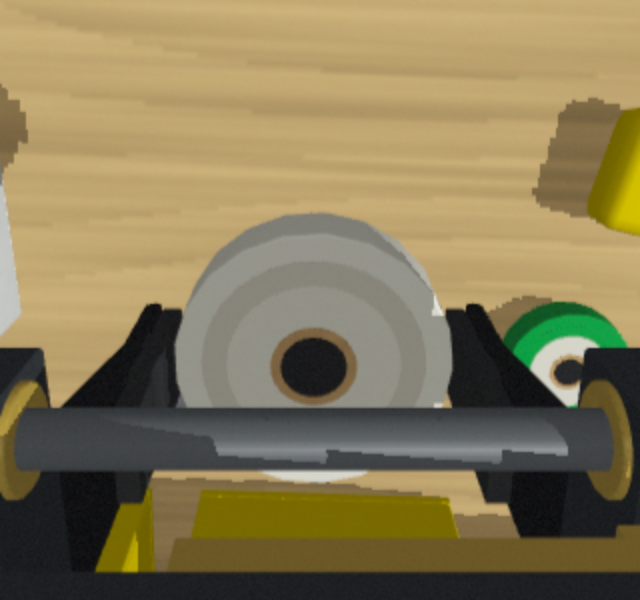

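The roll is held with 67 mm between the pads. Its core centre is at crop (314,367), which is full-image pixel (327, 303.5).

```bash
cat >> h.py <<'E'
def core(zt,p=None,save=None):
    """core ring (brown) of held roll -> tool frame"""
    c=Cam("wrist")
    if p is None: p,_=viewer.capture("wrist")
    if save: cv2.imwrite(f"pics/{save}.png",p[:,:,::-1])
    M=np.array(viewer.camera_info("wrist")["tool_from_camera"]); c.Rc,c.c=M[:3,:3],M[:3,3]
    u=c.pix([0,0,-zt]).astype(int); a=p[u[1]-32:u[1]+32,u[0]-32:u[0]+32]; h=cv2.cvtColor(a,cv2.COLOR_RGB2HSV)
    m=((h[...,1]>80)&(h[...,0]<22)&(h[...,2]>60)).astype(np.uint8)
    n,l,st,ce=cv2.connectedComponentsWithStats(m); i=1+np.argmax(st[1:,4]); ys,xs=np.nonzero(l==i)
    e=cv2.minAreaRect(np.c_[xs,ys].astype(np.float32)); b=st[i]
    q=np.array([b[0]+b[2]/2-.5+u[0]-32,b[1]+b[3]/2-.5+u[1]-32]); print("core px",q,b[2:],"tool mm",(c.plane([q],-zt)[0]*1000).round(2))
E
python3 - <<'E'
from h import *
core(.0123,cv2.imread("pics/w7.png")[:,:,::-1].copy())
plan([.638,.0452,.19],92.2)
E
```

```text
core px [326.  302.5] [ 43  38 541] tool mm [ -0.06  -0.02 -12.3 ]
row [0.0337, -0.9608, -0.0001, -0.0008, -0.0032, -0.0001] rows>= 5 | t 11.9 p [0.6373 0.2855 0.1896] yaw_now 92.19
```

send_rows:
  moves:
    - [0.02,-0.2,0,0,0,0]
    - [0.025,-0.4,0,0,0,0]
    - [0.03,-0.6,0,0,0,0]
    - [0.034,-0.8,0,0,0,0]
    - [0.034,-0.961,0.1,0,0,0]
    - [0.034,-0.961,0.25,0,0,0]
    - [0.034,-0.961,0.38,0,0,0]
    - [0.034,-0.961,0.4,0,0,0]
    - [0.034,-0.961,0.4,0,0,0]

```text
time_s: 12.8
position: [0.6379, 0.0459, 0.0898]
tcp_rot: [[-0.999, -0.038, -0.006], [-0.038, 0.999, 0.001], [0.006, 0.001, -1.0]]
force: [0.8, 0.3, -0.7]
opening: 0.771
grasp_force: 30.0
```

```bash
python3 -c "
from h import *
plan([.638,.0452,.0717],92.2)"
```

```text
row [-0.0007, -0.003, 0.0723, 0.0006, -0.0037, -0.0001] rows>= 1 | t 12.8 p [0.6379 0.0459 0.0898] yaw_now 92.19
```

send_rows:
  moves:
    - [-0.001,-0.003,0.04,0,-0.003,0]
    - [-0.001,-0.003,0.06,0,-0.003,0]
    - [-0.001,-0.003,0.07,0,-0.003,0]
    - [-0.001,-0.003,0.071,0,-0.003,0]
    - [-0.001,-0.003,0.071,0,-0.003,0]

```text
time_s: 13.3
position: [0.6407, 0.0451, 0.0756]
tcp_rot: [[-0.999, -0.038, 0.007], [-0.038, 0.999, 0.0], [-0.007, -0.0, -1.0]]
force: [0.3, -0.0, -1.4]
opening: 0.774
grasp_force: 30.0
```

```bash
python3 -c "
from h import *
plan([.638,.0452,.0717],92.2)"
```

```text
row [0.0109, 0.001, 0.0156, -0.0001, 0.0042, 0.0] rows>= 1 | t 13.3 p [0.6407 0.0451 0.0756] yaw_now 92.2
```

```bash
python3 -c "
from h import *
for i in range(6):
    viewer.capture('top'); s=readout.read_state(); print(np.round(s['position'],4),np.round(s['tcp_rot'][2],4),np.round(s['joint_positions'],3))"
```

```text
[0.6407 0.045  0.0756] [-6.6e-03 -2.0e-04 -1.0e+00] [-5.9560e+00  4.1847e+01  8.6174e+01  5.6000e-02  5.1604e+01 -9.8193e+01]
[0.6407 0.045  0.0756] [-6.5e-03 -1.0e-04 -1.0e+00] [-5.9580e+00  4.1848e+01  8.6175e+01  5.7000e-02  5.1605e+01 -9.8189e+01]
[0.6406 0.0449 0.0755] [-6.4e-03 -2.0e-04 -1.0e+00] [-5.9630e+00  4.1855e+01  8.6181e+01  5.4000e-02  5.1601e+01 -9.8193e+01]
[0.6406 0.0449 0.0754] [-6.3e-03 -1.0e-04 -1.0e+00] [-5.9640e+00  4.1861e+01  8.6181e+01  5.5000e-02  5.1601e+01 -9.8190e+01]
[0.6405 0.0449 0.0753] [-6.1e-03 -1.0e-04 -1.0e+00] [-5.9650e+00  4.1866e+01  8.6186e+01  5.7000e-02  5.1603e+01 -9.8191e+01]
[0.6405 0.0449 0.0752] [-5.9e-03 -1.0e-04 -1.0e+00] [-5.9670e+00  4.1874e+01  8.6188e+01  5.6000e-02  5.1602e+01 -9.8191e+01]
```

send_rows:
  moves:
    - [0.008,0,0.008,0,0.003,0]
    - [0.008,0,0.008,0,0.003,0]
    - [0.008,0,0.008,0,0.003,0]
    - [0.008,0,0.008,0,0.003,0]

```text
time_s: 14.0
position: [0.6383, 0.0448, 0.073]
tcp_rot: [[-0.999, -0.038, 0.001], [-0.038, 0.999, 0.0], [-0.001, -0.0, -1.0]]
force: [0.7, -0.2, -2.1]
opening: 0.772
grasp_force: 30.0
```

```bash
python3 -c "
from h import *
plan([.638,.0452,.0717],92.2)"
```

```text
row [0.0013, 0.0016, 0.005, -0.0, 0.0005, -0.0001] rows>= 1 | t 14.0 p [0.6383 0.0448 0.073 ] yaw_now 92.19
```

send_rows:
  moves:
    - [0.001,0.0015,0.005,0,0,0]
    - [0.001,0.0015,0.005,0,0,0]
    - [0.001,0.0015,0.005,0,0,0]

```text
time_s: 14.3
position: [0.6381, 0.0452, 0.0717]
tcp_rot: [[-0.999, -0.038, 0.001], [-0.038, 0.999, 0.0], [-0.001, -0.0, -1.0]]
force: [0.2, -0.7, -2.1]
opening: 0.771
grasp_force: 30.0
```

send_rows:
  moves:
    - [0,0,0,0,0,0]
    - [0,0,0,0,0,0]
    - [0,0,0,0,0,0]
    - [0,0,0,0,0,0]
  grip: 1

```text
time_s: 14.7
position: [0.6382, 0.0452, 0.0719]
tcp_rot: [[-0.999, -0.038, 0.001], [-0.038, 0.999, -0.0], [-0.001, -0.0, -1.0]]
force: [-0.3, 0.4, -0.1]
opening: 0.979
grasp_force: 0.0
```

send_rows:
  moves:
    - [0,0,-0.1,0,0,0]
    - [0,0,-0.3,0,0,0]
    - [0,0,-0.5,0,0,0]
    - [0,0,-0.65,0,0,0]
    - [0,0,-0.65,0,0,0]
    - [0,0,-0.65,0,0,0]

```text
time_s: 15.3
position: [0.6383, 0.0452, 0.2355]
tcp_rot: [[-0.999, -0.038, 0.003], [-0.038, 0.999, -0.0], [-0.003, -0.0, -1.0]]
force: [-0.4, 0.3, -0.6]
opening: 1.002
grasp_force: 0.0
```

```bash
cat >> h.py <<'E'
def stack(zb,zt):
    """wrist look: board centre (plane zb=.066) and disc top at zt"""
    c,p,d=shot("wrist"); X=c.cloud(d)
    m=((abs(X[...,2]-.066)<.006)&(abs(X[...,0]-.638)<.09)&(abs(X[...,1]-.045)<.09)).astype(np.uint8)
    k=max(cv2.findContours(m,cv2.RETR_EXTERNAL,cv2.CHAIN_APPROX_NONE)[0],key=cv2.contourArea); print("board",np.round(cv2.minAreaRect((c.plane(k[:,0],.066)[:,:2]*1000).astype(np.float32))[0],1))
    for z in np.arange(.084,zt+.001,.018):
        m=((abs(X[...,2]-z)<.006)&(abs(X[...,0]-.638)<.05)&(abs(X[...,1]-.045)<.05)).astype(np.uint8)
        k=max(cv2.findContours(m,cv2.RETR_EXTERNAL,cv2.CHAIN_APPROX_NONE)[0],key=cv2.contourArea); e=cv2.fitEllipse((c.plane(k[:,0],z)[:,:2]*1000).astype(np.float32)); print("disc",round(z,3),np.round(e[0],1),np.round(e[1],1),"z",np.median(X[...,2][m>0]).round(4))
E
python3 -c "
from h import *
stack(.066,.084)
plan([.52,-.377,.22],92.2)"
```

```text
board [638.7  45.2]
disc 0.084 [638.1  45.3] [66.3 67.2] z 0.0841
row [0.533, -1.6701, 0.055, 0.0001, -0.0003, -0.0001] rows>= 9 | t 15.3 p [0.6372 0.0453 0.2337] yaw_now 92.19
```

send_rows:
  moves:
    - [0.266,-0.835,0.03,0,0,0]
    - [0.266,-0.835,0.03,0,0,0]
    - [0.266,-0.835,0.03,0,0,0]
    - [0.266,-0.835,0.03,0,0,0]
    - [0.266,-0.835,0.03,0,0,0]

```text
time_s: 15.85
position: [0.5769, -0.1696, 0.2239]
tcp_rot: [[-0.999, -0.034, -0.004], [-0.034, 0.999, 0.001], [0.004, 0.001, -1.0]]
force: [0.1, 0.3, 0.2]
opening: 1.002
grasp_force: 0.0
```

send_rows:
  moves:
    - [0.266,-0.835,0.03,0,0,0]
    - [0.266,-0.835,0.03,0,0,0]
    - [0.266,-0.835,0.03,0,0,0]
    - [0.266,-0.835,0.03,0,0,0]
    - [0.266,-0.835,0.03,0,0,0]
    - [0.266,-0.835,0.03,0,0,0]
    - [0.266,-0.835,0.03,0,0,0]

```text
time_s: 16.55
position: [0.5204, -0.3756, 0.2174]
tcp_rot: [[-0.999, -0.038, -0.002], [-0.038, 0.999, 0.004], [0.001, 0.004, -1.0]]
force: [0.8, 0.2, 0.4]
opening: 1.0
grasp_force: 0.0
```

```bash
python3 - <<'E'
from h import *
c,p,d=shot("wrist","w8"); r=rolls(c,p,d)
for q,s in r:
    if s>55: plan([*q,.04],92.2)
E
```

```text
roll [458. 220.] [ 532.7 -231.9] [45.2 47.6] hsv [ 27.  17. 201.]
roll [323. 204.] [ 520.7 -379.6] [59. 60.] hsv [ 27.  17. 205.]
row [0.0004, -0.0208, 0.7114, 0.0021, -0.0006, 0.0004] rows>= 4 | t 16.6 p [ 0.5208 -0.3749  0.2179] yaw_now 92.24
```

send_rows:
  moves:
    - [0,-0.019,0.2,0.002,0,0]
    - [0,-0.019,0.4,0.002,0,0]
    - [0,-0.019,0.55,0.002,0,0]
    - [0,-0.019,0.7,0.002,0,0]
    - [0,-0.019,0.7,0.002,0,0]
    - [0,-0.019,0.7,0.002,0,0]

```text
time_s: 17.2
position: [0.5219, -0.38, 0.0442]
tcp_rot: [[-0.999, -0.04, -0.0], [-0.04, 0.999, -0.002], [0.0, -0.002, -1.0]]
force: [1.1, 0.9, 1.2]
opening: 1.0
grasp_force: 0.0
```

```bash
python3 -c "
from h import *
plan([.5207,-.3796,.005],92.2)"
```

```text
row [0.0047, 0.002, 0.1567, -0.0011, -0.0001, 0.0013] rows>= 1 | t 17.2 p [ 0.5219 -0.38    0.0442] yaw_now 92.32
```

send_rows:
  moves:
    - [0.005,0.002,0.08,0,0,0]
    - [0.005,0.002,0.13,0,0,0]
    - [0.005,0.002,0.155,0,0,0]
    - [0.005,0.002,0.155,0,0,0]
    - [0.005,0.002,0.155,0,0,0]

```text
time_s: 17.7
position: [0.5206, -0.3819, 0.0063]
tcp_rot: [[-0.999, -0.038, 0.002], [-0.038, 0.999, -0.004], [-0.002, -0.004, -1.0]]
force: [-0.0, 0.1, 0.4]
opening: 1.0
grasp_force: 0.0
```

```bash
python3 -c "
from h import *
plan([.5207,-.3796,.005],92.2)"
```

```text
row [-0.0006, 0.0091, 0.0053, -0.0027, 0.0011, -0.0] rows>= 1 | t 17.7 p [ 0.5206 -0.3819  0.0063] yaw_now 92.2
```

send_rows:
  moves:
    - [0,0.008,0.002,-0.0025,0,0]
    - [0,0.008,0.002,-0.0025,0,0]
    - [0,0.008,0.002,-0.0025,0,0]
    - [0,0.008,0.002,-0.0025,0,0]
    - [0,0.008,0.002,-0.0025,0,0]
    - [0,0.008,0.002,-0.0025,0,0]
  grip: 0.3

```text
time_s: 18.3
position: [0.5201, -0.3796, 0.005]
tcp_rot: [[-0.999, -0.038, 0.001], [-0.038, 0.999, 0.001], [-0.001, 0.001, -1.0]]
force: [-0.3, 0.3, 1.4]
opening: 0.691
grasp_force: 30.0
```

send_rows:
  moves:
    - [0,0,-0.1,0,0,0]
    - [0,0,-0.3,0,0,0]
    - [0,0,-0.5,0,0,0]
    - [0,0,-0.7,0,0,0]
    - [0,0,-0.8,0,0,0]
    - [0,0,-0.8,0,0,0]
    - [0,0,-0.8,0,0,0]

```text
time_s: 19.0
position: [0.5194, -0.3792, 0.2045]
tcp_rot: [[-0.999, -0.038, 0.0], [-0.038, 0.999, 0.001], [-0.0, 0.001, -1.0]]
force: [0.7, -0.9, -1.0]
opening: 0.69
grasp_force: 30.0
```

```bash
python3 - <<'E'
from h import *
print(readout.read_state()["opening"]*87); core(.0122,save="w9")
plan([.638,.0452,.19],92.2)
E
```

```text
60.00105172334646
core px [326.5 304.5] [ 44  38 550] tool mm [ -1.2    0.22 -12.2 ]
row [-0.5412, 1.6755, 0.0574, 0.0023, -0.0011, -0.0001] rows>= 9 | t 19.1 p [ 0.5188 -0.3786  0.2031] yaw_now 92.19
```

send_rows:
  moves:
    - [-0.27,0.838,0,0,0,0]
    - [-0.27,0.838,0,0,0,0]
    - [-0.27,0.838,0,0,0,0]
    - [-0.27,0.838,0,0,0,0]
    - [-0.27,0.838,0,0,0,0]

```text
time_s: 19.55
position: [0.5779, -0.1623, 0.2019]
tcp_rot: [[-0.999, -0.042, -0.005], [-0.042, 0.999, 0.006], [0.005, 0.006, -1.0]]
force: [0.5, -0.2, 0.1]
opening: 0.693
grasp_force: 30.0
```

send_rows:
  moves:
    - [-0.268,0.838,0,0,0,0]
    - [-0.268,0.838,0,0,0,0]
    - [-0.268,0.838,0,0,0,0]
    - [-0.268,0.838,0,0,0,0]
    - [-0.268,0.838,0.1,0,0,0]
    - [-0.268,0.838,0.2,0,0,0]
    - [-0.268,0.838,0.3,0,0,0]
    - [-0.268,0.838,0.34,0,0,0]
    - [-0.268,0.838,0.34,0,0,0]
    - [-0.268,0.838,0.34,0,0,0]

```text
time_s: 20.55
position: [0.6383, 0.0439, 0.1199]
tcp_rot: [[-0.999, -0.038, -0.0], [-0.038, 0.999, 0.001], [0.0, 0.001, -1.0]]
force: [0.2, -0.1, -0.9]
opening: 0.69
grasp_force: 30.0
```

```bash
python3 -c "
from h import *
core(.013); plan([.6370,.0452,.092],92.2)"
```

```text
core px [326.5 304.5] [ 44  38 547] tool mm [ -0.75   0.22 -13.  ]
row [0.0078, 0.0056, 0.1153, 0.0004, 0.0012, -0.0005] rows>= 1 | t 20.6 p [0.639  0.0438 0.1208] yaw_now 92.16
```

send_rows:
  moves:
    - [0.007,0.005,0.05,0,0.001,0]
    - [0.007,0.005,0.09,0,0.001,0]
    - [0.007,0.005,0.11,0,0.001,0]
    - [0.007,0.005,0.11,0,0.001,0]
    - [0.007,0.005,0.11,0,0.001,0]

```text
time_s: 21.1
position: [0.6366, 0.0455, 0.0927]
tcp_rot: [[-0.999, -0.038, -0.001], [-0.038, 0.999, 0.001], [0.001, 0.001, -1.0]]
force: [1.1, 0.5, -1.0]
opening: 0.692
grasp_force: 30.0
```

```bash
python3 -c "
from h import *
plan([.6372,.0453,.089],92.2)"
```

```text
row [-0.0025, -0.0008, 0.0147, 0.0005, -0.0006, -0.0001] rows>= 1 | t 21.1 p [0.6366 0.0455 0.0927] yaw_now 92.19
```

send_rows:
  moves:
    - [-0.002,0,0.008,0,0,0]
    - [-0.002,0,0.015,0,0,0]
    - [-0.002,0,0.015,0,0,0]
    - [-0.002,0,0.015,0,0,0]

```text
time_s: 21.5
position: [0.6371, 0.0455, 0.0892]
tcp_rot: [[-0.999, -0.038, -0.001], [-0.038, 0.999, 0.001], [0.001, 0.001, -1.0]]
force: [-0.1, 0.5, -1.0]
opening: 0.692
grasp_force: 30.0
```

```bash
python3 -c "
from h import *
plan([.6372,.0453,.089],92.2)"
```

```text
row [-0.0004, -0.0008, 0.0007, 0.0005, -0.0004, -0.0001] rows>= 1 | t 21.5 p [0.6371 0.0455 0.0892] yaw_now 92.19
```

send_rows:
  moves:
    - [0,0,0,0,0,0]
    - [0,0,0,0,0,0]
    - [0,0,0,0,0,0]
    - [0,0,0,0,0,0]
    - [0,0,0,0,0,0]
  grip: 1

```text
time_s: 22.0
position: [0.6371, 0.0455, 0.0892]
tcp_rot: [[-0.999, -0.038, -0.001], [-0.038, 0.999, 0.001], [0.001, 0.001, -1.0]]
force: [0.1, 0.5, 0.9]
opening: 0.984
grasp_force: 0.0
```

send_rows:
  moves:
    - [0,0,-0.1,0,0,0]
    - [0,0,-0.3,0,0,0]
    - [0,0,-0.5,0,0,0]
    - [0,0,-0.6,0,0,0]
    - [0,0,-0.6,0,0,0]
    - [0,0,-0.6,0,0,0]

```text
time_s: 22.6
position: [0.6369, 0.0454, 0.2393]
tcp_rot: [[-0.999, -0.038, -0.0], [-0.038, 0.999, 0.001], [0.0, 0.001, -1.0]]
force: [-0.3, -0.9, -0.5]
opening: 0.998
grasp_force: 0.0
```

```bash
python3 -c "
from h import *
stack(.066,.102)
plan([.533,-.231,.22],92.2)"
```

```text
board [638.6  45.2]
disc 0.084 [641.6  45.6] [65.8 71.3] z 0.0838
disc 0.102 [637.5  45.6] [59.5 60.3] z 0.102
row [0.4541, -1.0894, 0.0719, 0.0007, -0.002, -0.0002] rows>= 6 | t 22.6 p [0.6361 0.0455 0.2379] yaw_now 92.19
```

send_rows:
  moves:
    - [0.227,-0.545,0.03,0,0,0]
    - [0.227,-0.545,0.03,0,0,0]
    - [0.227,-0.545,0.03,0,0,0]
    - [0.227,-0.545,0.03,0,0,0]

```text
time_s: 23.05
position: [0.5824, -0.0977, 0.2286]
tcp_rot: [[-0.999, -0.032, -0.007], [-0.032, 0.999, 0.001], [0.007, 0.001, -1.0]]
force: [0.1, 0.1, -0.1]
opening: 1.0
grasp_force: 0.0
```

send_rows:
  moves:
    - [0.227,-0.545,0.03,0,0,0]
    - [0.227,-0.545,0.03,0,0,0]
    - [0.227,-0.545,0.03,0,0,0]
    - [0.227,-0.545,0.03,0,0,0]
    - [0.227,-0.545,0.03,0,0,0]
    - [0.227,-0.545,0.03,0,0,0]
  grip: 0.85

```text
time_s: 23.65
position: [0.534, -0.2296, 0.2228]
tcp_rot: [[-0.999, -0.039, -0.003], [-0.039, 0.999, 0.003], [0.003, 0.003, -1.0]]
force: [-0.1, 0.7, 0.2]
opening: 0.855
grasp_force: 0.0
```

```bash
python3 - <<'E'
from h import *
c,p,d=shot("wrist","w10"); r=rolls(c,p,d)
for q,s in r:
    if 43<s<52: plan([*q,.04],92.2)
E
```

```text
roll [314. 298.] [ 648.9 -238.8] [38.7 40.4] hsv [ 26.  19. 196.]
roll [325. 201.] [ 533.  -230.8] [45.4 45.9] hsv [ 26.  19. 202.]
row [0.0039, -0.0071, 0.7326, 0.0015, -0.0013, 0.001] rows>= 4 | t 23.7 p [ 0.5343 -0.2294  0.2232] yaw_now 92.29
```

send_rows:
  moves:
    - [0.003,-0.006,0.2,0.001,0,0]
    - [0.003,-0.006,0.4,0.001,0,0]
    - [0.003,-0.006,0.55,0.001,0,0]
    - [0.003,-0.006,0.7,0.001,0,0]
    - [0.003,-0.006,0.72,0.001,0,0]
    - [0.003,-0.006,0.72,0.001,0,0]

```text
time_s: 24.3
position: [0.5333, -0.231, 0.0432]
tcp_rot: [[-0.999, -0.04, -0.003], [-0.04, 0.999, 0.001], [0.003, 0.001, -1.0]]
force: [-0.5, 0.3, 0.7]
opening: 0.848
grasp_force: 0.0
```

```bash
python3 -c "
from h import *
plan([.533,-.2308,.005],92.2)"
```

```text
row [0.0007, 0.0008, 0.1529, 0.0005, -0.0018, 0.0011] rows>= 1 | t 24.3 p [ 0.5333 -0.231   0.0432] yaw_now 92.3
```

send_rows:
  moves:
    - [0.001,0.001,0.08,0,-0.001,0]
    - [0.001,0.001,0.13,0,-0.001,0]
    - [0.001,0.001,0.152,0,-0.001,0]
    - [0.001,0.001,0.152,0,-0.001,0]
    - [0.001,0.001,0.152,0,-0.001,0]
    - [0.001,0.001,0.152,0,-0.001,0]

```text
time_s: 24.9
position: [0.5336, -0.2328, 0.0068]
tcp_rot: [[-0.999, -0.038, 0.002], [-0.038, 0.999, -0.002], [-0.002, -0.002, -1.0]]
force: [-0.7, 0.2, 0.2]
opening: 0.846
grasp_force: 0.0
```

```bash
python3 -c "
from h import *
plan([.533,-.2308,.005],92.2)"
```

```text
row [0.002, 0.0082, 0.0073, -0.0011, 0.0013, -0.0001] rows>= 1 | t 24.9 p [ 0.5336 -0.2328  0.0068] yaw_now 92.19
```

send_rows:
  moves:
    - [0.002,0.006,0.004,-0.001,0.001,0]
    - [0.002,0.006,0.004,-0.001,0.001,0]
    - [0.002,0.006,0.004,-0.001,0.001,0]
    - [0.002,0.006,0.004,-0.001,0.001,0]
    - [0.002,0.006,0.004,-0.001,0.001,0]
    - [0.002,0.006,0.004,-0.001,0.001,0]
    - [0.002,0.006,0.004,-0.001,0.001,0]
  grip: 0.2

```text
time_s: 25.6
position: [0.5325, -0.231, 0.005]
tcp_rot: [[-0.999, -0.038, -0.001], [-0.038, 0.999, 0.001], [0.001, 0.001, -1.0]]
force: [-0.3, 0.4, 0.4]
opening: 0.533
grasp_force: 30.0
```

send_rows:
  moves:
    - [0,0,-0.1,0,0,0]
    - [0,0,-0.3,0,0,0]
    - [0,0,-0.5,0,0,0]
    - [0,0,-0.7,0,0,0]
    - [0,0,-0.8,0,0,0]
    - [0,0,-0.8,0,0,0]
    - [0,0,-0.8,0,0,0]

```text
time_s: 26.3
position: [0.5322, -0.2308, 0.2048]
tcp_rot: [[-0.999, -0.038, -0.001], [-0.038, 0.999, 0.001], [0.001, 0.001, -1.0]]
force: [-0.7, 0.1, -1.6]
opening: 0.53
grasp_force: 30.0
```

```bash
python3 - <<'E'
from h import *
print(readout.read_state()["opening"]*87); core(.0125,save="w11")
plan([.638,.0454,.2],92.2)
E
```

```text
46.15103531066294
core px [326.5 304.5] [ 44  38 559] tool mm [ -1.04   0.22 -12.5 ]
row [-0.4676, 1.0861, 0.0158, 0.0016, -0.002, -0.0001] rows>= 6 | t 26.4 p [ 0.5316 -0.2304  0.2036] yaw_now 92.19
```

send_rows:
  moves:
    - [-0.23,0.543,0,0,0,0]
    - [-0.23,0.543,0,0,0,0]
    - [-0.23,0.543,0,0,0,0]
    - [-0.23,0.543,0,0,0,0]

```text
time_s: 26.75
position: [0.5846, -0.0872, 0.2022]
tcp_rot: [[-0.999, -0.044, -0.005], [-0.044, 0.999, 0.005], [0.005, 0.005, -1.0]]
force: [-0.4, -1.0, -0.5]
opening: 0.533
grasp_force: 30.0
```

send_rows:
  moves:
    - [-0.234,0.543,0,0,0,0]
    - [-0.234,0.543,0,0,0,0]
    - [-0.234,0.543,0,0,0,0]
    - [-0.234,0.543,0.1,0,0,0]
    - [-0.234,0.543,0.2,0,0,0]
    - [-0.234,0.543,0.3,0,0,0]
    - [-0.234,0.543,0.3,0,0,0]
    - [-0.234,0.543,0.3,0,0,0]
    - [-0.234,0.543,0.3,0,0,0]

```text
time_s: 27.65
position: [0.6388, 0.0441, 0.1306]
tcp_rot: [[-0.999, -0.038, 0.0], [-0.038, 0.999, 0.001], [-0.0, 0.0, -1.0]]
force: [-0.6, -0.7, -0.7]
opening: 0.529
grasp_force: 30.0
```

```bash
python3 -c "
from h import *
core(.013); plan([.6372,.0454,.110],92.2)"
```

```text
core px [326.5 304.5] [ 44  38 562] tool mm [ -0.75   0.22 -13.  ]
row [0.0072, 0.0054, 0.0846, 0.0003, 0.0008, -0.0005] rows>= 1 | t 27.7 p [0.639  0.0441 0.1312] yaw_now 92.16
```

send_rows:
  moves:
    - [0.006,0.005,0.05,0,0.001,0]
    - [0.006,0.005,0.08,0,0.001,0]
    - [0.006,0.005,0.08,0,0.001,0]
    - [0.006,0.005,0.08,0,0.001,0]
    - [0.006,0.005,0.08,0,0.001,0]

```text
time_s: 28.2
position: [0.6368, 0.0459, 0.1102]
tcp_rot: [[-0.999, -0.038, -0.002], [-0.038, 0.999, 0.001], [0.002, 0.001, -1.0]]
force: [0.3, -0.6, -0.6]
opening: 0.53
grasp_force: 30.0
```

```bash
python3 -c "
from h import *
plan([.6372,.0454,.107],92.2)"
```

```text
row [-0.0016, -0.0021, 0.013, 0.0004, -0.0012, -0.0] rows>= 1 | t 28.2 p [0.6368 0.0459 0.1102] yaw_now 92.2
```

send_rows:
  moves:
    - [-0.001,-0.002,0.008,0,0,0]
    - [-0.001,-0.002,0.013,0,0,0]
    - [-0.001,-0.002,0.013,0,0,0]
    - [-0.001,-0.002,0.013,0,0,0]

```text
time_s: 28.6
position: [0.637, 0.0453, 0.107]
tcp_rot: [[-0.999, -0.038, -0.002], [-0.038, 0.999, 0.001], [0.002, 0.001, -1.0]]
force: [-0.3, 0.4, -0.2]
opening: 0.528
grasp_force: 30.0
```

send_rows:
  moves:
    - [0,0,0,0,0,0]
    - [0,0,0,0,0,0]
    - [0,0,0,0,0,0]
    - [0,0,0,0,0,0]
    - [0,0,0,0,0,0]
  grip: 0.85

```text
time_s: 29.1
position: [0.6368, 0.0454, 0.1068]
tcp_rot: [[-0.999, -0.038, -0.002], [-0.038, 0.999, 0.001], [0.002, 0.001, -1.0]]
force: [-0.5, 1.0, 0.2]
opening: 0.836
grasp_force: 0.0
```

send_rows:
  moves:
    - [0,0,-0.1,0,0,0]
    - [0,0,-0.3,0,0,0]
    - [0,0,-0.5,0,0,0]
    - [0,0,-0.5,0,0,0]
    - [0,0,-0.5,0,0,0]

```text
time_s: 29.6
position: [0.6379, 0.0453, 0.2337]
tcp_rot: [[-0.999, -0.038, 0.001], [-0.038, 0.999, 0.0], [-0.001, 0.0, -1.0]]
force: [-0.5, 0.3, 0.2]
opening: 0.851
grasp_force: 0.0
```

```bash
python3 -c "
from h import *
stack(.066,.120)
plan([.649,-.2385,.22],92.2)"
```

```text
board [638.5  45.2]
disc 0.084 [640.9  45.6] [65.5 69.9] z 0.0837
disc 0.102 [638.8  45.6] [56.  58.7] z 0.1017
disc 0.12 [637.   45.4] [45.6 46.6] z 0.12
row [-0.0062, -1.1367, 0.0463, 0.0005, -0.0017, -0.0001] rows>= 6 | t 29.6 p [0.6366 0.0454 0.2318] yaw_now 92.19
```

send_rows:
  moves:
    - [0,-0.57,0.02,0,0,0.33]
    - [0,-0.57,0.02,0,0,0.33]
    - [0,-0.57,0.02,0,0,0.33]
    - [0,-0.57,0.02,0,0,0.33]
  grip: 0.68

```text
time_s: 30.05
position: [0.6415, -0.1028, 0.2237]
tcp_rot: [[-0.882, 0.471, -0.006], [0.471, 0.882, -0.001], [0.005, -0.004, -1.0]]
force: [0.1, 0.4, 0.1]
opening: 0.69
grasp_force: 0.0
```

```bash
python3 -c "
from h import *
plan([.649,-.2385,.22],32)"
```

```text
row [-0.282, -0.4646, 0.0149, -0.0031, -0.0028, 0.3324] rows>= 4 | t 30.1 p [ 0.6415 -0.1028  0.2237] yaw_now 61.92
```

send_rows:
  moves:
    - [-0.28,-0.465,0.015,0,0,0.332]
    - [-0.28,-0.465,0.015,0,0,0.332]
    - [-0.28,-0.465,0.015,0,0,0.332]
    - [-0.28,-0.465,0.015,0,0,0.332]
    - [-0.28,-0.465,0.015,0,0,0.332]
    - [-0.28,-0.465,0.015,0,0,0.332]

```text
time_s: 30.65
position: [0.6499, -0.2317, 0.2207]
tcp_rot: [[-0.54, 0.841, -0.006], [0.841, 0.54, 0.003], [0.006, -0.003, -1.0]]
force: [-0.5, -0.5, 1.3]
opening: 0.681
grasp_force: 0.0
```

```bash
python3 - <<'E'
from h import *
c,p,d=shot("wrist","w12"); r=rolls(c,p,d)
for q,s in r:
    if 36<s<43: plan([*q,.04],32)
E
```

```text
roll [299. 285.] [ 679.  -344.7] [45.8 46.7] hsv [ 70.   4. 184.]
roll [323. 210.] [ 650.  -238.3] [38.3 39.1] hsv [ 26.  20. 196.]
row [-0.0265, -0.0136, 0.7253, -0.0019, -0.003, 0.0082] rows>= 4 | t 30.7 p [ 0.6502 -0.2313  0.2213] yaw_now 32.74
```

send_rows:
  moves:
    - [-0.022,-0.012,0.2,0,0,0]
    - [-0.022,-0.012,0.4,0,0,0]
    - [-0.022,-0.012,0.55,0,0,0]
    - [-0.022,-0.012,0.7,0,0,0]
    - [-0.022,-0.012,0.72,0,0,0]
    - [-0.022,-0.012,0.72,0,0,0]

```text
time_s: 31.3
position: [0.6503, -0.2373, 0.0418]
tcp_rot: [[-0.54, 0.841, -0.005], [0.841, 0.541, 0.002], [0.004, -0.003, -1.0]]
force: [0.2, 0.2, 0.5]
opening: 0.68
grasp_force: 0.0
```

```bash
python3 -c "
from h import *
plan([.650,-.2383,.005])"
```

```text
row [-0.0034, -0.003, 0.1473, -0.0019, -0.0029, -0.0] rows>= 1 | t 31.3 p [ 0.6503 -0.2373  0.0418] yaw_now 32.72
```

send_rows:
  moves:
    - [-0.003,-0.002,0.08,0,-0.002,0]
    - [-0.003,-0.002,0.13,0,-0.002,0]
    - [-0.003,-0.002,0.147,0,-0.002,0]
    - [-0.003,-0.002,0.147,0,-0.002,0]
    - [-0.003,-0.002,0.147,0,-0.002,0]
    - [-0.003,-0.002,0.147,0,-0.002,0]

```text
time_s: 31.9
position: [0.6515, -0.2398, 0.0072]
tcp_rot: [[-0.539, 0.842, 0.001], [0.842, 0.539, -0.003], [-0.003, -0.001, -1.0]]
force: [0.8, 0.3, 0.1]
opening: 0.679
grasp_force: 0.0
```

```bash
python3 -c "
from h import *
plan([.650,-.2383,.005])"
```

```text
row [0.0085, -0.0018, 0.0088, -0.0005, 0.0019, 0.0] rows>= 1 | t 31.9 p [ 0.6515 -0.2398  0.0072] yaw_now 32.62
```

send_rows:
  moves:
    - [0.007,0,0.006,0,0.001,0]
    - [0.007,0,0.006,0,0.001,0]
    - [0.007,0,0.006,0,0.001,0]
    - [0.007,0,0.006,0,0.001,0]
    - [0.007,0,0.006,0,0.001,0]
    - [0.007,0,0.006,0,0.001,0]
  grip: 0.2

```text
time_s: 32.5
position: [0.6499, -0.238, 0.0047]
tcp_rot: [[-0.539, 0.842, -0.002], [0.842, 0.539, -0.001], [0.0, -0.002, -1.0]]
force: [-0.4, 0.8, 1.6]
opening: 0.45
grasp_force: 30.0
```

send_rows:
  moves:
    - [0,0,-0.1,0,0,0]
    - [0,0,-0.3,0,0,0]
    - [0,0,-0.5,0,0,0]
    - [0,0,-0.7,0,0,0]
    - [0,0,-0.85,0,0,0]
    - [0,0,-0.85,0,0,0]
    - [0,0,-0.85,0,0,0]

```text
time_s: 33.2
position: [0.6504, -0.238, 0.2183]
tcp_rot: [[-0.539, 0.842, 0.0], [0.842, 0.539, -0.002], [-0.002, -0.001, -1.0]]
force: [-0.2, 0.8, -1.0]
opening: 0.452
grasp_force: 30.0
```

```bash
python3 - <<'E'
from h import *
print(readout.read_state()["opening"]*87); core(.013,save="w13")
plan([.638,.0454,.21],92.2)
E
```

```text
39.35357314554502
core px [326. 305.] [ 43  37 542] tool mm [ -0.66   0.19 -13.  ]
row [0.9777, 0.5714, 0.0255, -0.0008, -0.0019, -0.6621] rows>= 7 | t 33.2 p [ 0.6494 -0.2375  0.2163] yaw_now 32.61
```

send_rows:
  moves:
    - [0.9777,0.5714,0.02,0,0,-0.662]
    - [0.9777,0.5714,0.02,0,0,-0.662]
    - [0.9777,0.5714,0.02,0,0,-0.662]
    - [0.9777,0.5714,0.02,0,0,-0.662]
    - [0.9777,0.5714,0.02,0,0,-0.662]
    - [0.9777,0.5714,0.02,0,0,-0.662]
    - [0.9777,0.5714,0.02,0,0,-0.662]
    - [0.9777,0.5714,0.02,0,0,-0.662]
    - [0.9777,0.5714,0.1,0,0,-0.662]
    - [0.9777,0.5714,0.18,0,0,-0.662]
    - [0.9777,0.5714,0.18,0,0,-0.662]
    - [0.9777,0.5714,0.18,0,0,-0.662]

```text
time_s: 34.45
position: [0.6381, 0.0441, 0.1707]
tcp_rot: [[-0.999, -0.035, -0.004], [-0.035, 0.999, -0.0], [0.004, -0.0, -1.0]]
force: [0.8, 0.7, 0.9]
opening: 0.448
grasp_force: 30.0
```

```bash
python3 -c "
from h import *
core(.0133); plan([.6370,.0453,.129],92.2)"
```

```text
core px [326.5 305. ] [ 44  37 538] tool mm [ -0.86   0.22 -13.3 ]
row [0.0073, 0.005, 0.171, -0.0004, -0.0013, -0.0017] rows>= 1 | t 34.5 p [0.6389 0.0442 0.1717] yaw_now 92.05
```

send_rows:
  moves:
    - [0.006,0.004,0.07,0,0,0]
    - [0.006,0.004,0.13,0,0,0]
    - [0.006,0.004,0.165,0,0,0]
    - [0.006,0.004,0.165,0,0,0]
    - [0.006,0.004,0.165,0,0,0]
    - [0.006,0.004,0.165,0,0,0]

```text
time_s: 35.1
position: [0.638, 0.0457, 0.1318]
tcp_rot: [[-0.999, -0.038, 0.001], [-0.038, 0.999, -0.001], [-0.001, -0.001, -1.0]]
force: [0.7, 0.2, -0.6]
opening: 0.453
grasp_force: 30.0
```

```bash
python3 -c "
from h import *
plan([.6370,.0453,.1247],92.2)"
```

```text
row [0.004, -0.0016, 0.0283, -0.0006, 0.0003, -0.0002] rows>= 1 | t 35.1 p [0.638  0.0457 0.1318] yaw_now 92.18
```

send_rows:
  moves:
    - [0.003,-0.001,0.015,0,0,0]
    - [0.003,-0.001,0.025,0,0,0]
    - [0.003,-0.001,0.025,0,0,0]
    - [0.003,-0.001,0.025,0,0,0]
    - [0.003,-0.001,0.025,0,0,0]

```text
time_s: 35.6
position: [0.6365, 0.0455, 0.1246]
tcp_rot: [[-0.999, -0.038, -0.001], [-0.038, 0.999, -0.001], [0.001, -0.001, -1.0]]
force: [0.3, 0.9, 1.3]
opening: 0.45
grasp_force: 30.0
```

```bash
python3 -c "
from h import *
plan([.6370,.0453,.1247],92.2)"
```

```text
row [-0.0018, -0.001, -0.0004, -0.0005, -0.0008, -0.0001] rows>= 1 | t 35.6 p [0.6365 0.0455 0.1246] yaw_now 92.19
```

Release, rise, and check the stack.

send_rows:
  moves:
    - [0,0,0,0,0,0]
    - [0,0,0,0,0,0]
    - [0,0,0,0,0,0]
    - [0,0,0,0,0,0]
    - [0,0,0,0,0,0]
  grip: 0.75

```text
time_s: 36.1
position: [0.6363, 0.0456, 0.1243]
tcp_rot: [[-0.999, -0.038, -0.002], [-0.038, 0.999, -0.001], [0.002, -0.001, -1.0]]
force: [0.1, -1.2, 0.7]
opening: 0.733
grasp_force: 0.0
```

send_rows:
  moves:
    - [0,0,-0.1,0,0,0]
    - [0,0,-0.3,0,0,0]
    - [0,0,-0.5,0,0,0]
    - [0,0,-0.5,0,0,0]
    - [0,0,-0.5,0,0,0]

```text
time_s: 36.6
position: [0.6374, 0.0456, 0.2513]
tcp_rot: [[-0.999, -0.038, 0.002], [-0.038, 0.999, -0.001], [-0.002, -0.001, -1.0]]
force: [-0.5, -0.9, 0.2]
opening: 0.751
grasp_force: 0.0
```

```bash
python3 - <<'E'
from h import *
stack(.066,.138)
z=np.load("top0.npz"); c=Cam("top"); X=c.cloud(z["d"]); p=z["p"]
m=((X[...,2]>.045)&(X[...,2]<.075)&(X[...,1]<-.2)&(X[...,1]>-.3)&(X[...,0]<.5)&(X[...,0]>.35)).astype(np.uint8)
for k in cv2.findContours(m,cv2.RETR_EXTERNAL,cv2.CHAIN_APPROX_NONE)[0]:
    if cv2.contourArea(k)>5: print("bow",k[:,0].mean(0),cv2.minAreaRect((c.plane(k[:,0],.066)[:,:2]*1000).astype(np.float32)))
plan([.41,-.242,.25],92.2)
E
```

```text
board [638.5  45.2]
disc 0.084 [640.8  45.6] [65.6 69.7] z 0.0838
disc 0.102 [639.1  45.6] [55.8 59.2] z 0.1018
disc 0.12 [640.1  45.7] [44.3 49.2] z 0.1198
disc 0.138 [637.1  45.7] [38.9 39.8] z 0.138
bow [456.38709677 291.96774194] ((407.574951171875, -243.51541137695312), (28.341690063476562, 16.227153778076172), 39.61152267456055)
row [0.9478, -1.1155, -0.0001, -0.0003, -0.0012, -0.0001] rows>= 8 | t 36.6 p [0.6361 0.0457 0.2494] yaw_now 92.19
```

send_rows:
  moves:
    - [0.47,-0.555,0,0,0,-0.17]
    - [0.47,-0.555,0,0,0,-0.17]
    - [0.47,-0.555,0,0,0,-0.17]
    - [0.47,-0.555,0,0,0,-0.17]
  grip: 0.4

```text
time_s: 37.05
position: [0.5208, -0.0987, 0.2474]
tcp_rot: [[-0.954, -0.3, -0.008], [-0.3, 0.954, 0.001], [0.007, 0.003, -1.0]]
force: [0.3, 0.6, 0.2]
opening: 0.472
grasp_force: 0.0
```

```bash
python3 -c "
from h import *
plan([.41,-.240,.24],124)"
```

```text
row [0.5919, -0.4067, 0.0322, 0.0027, -0.0041, -0.1841] rows>= 4 | t 37.0 p [ 0.5208 -0.0987  0.2474] yaw_now 107.43
```

send_rows:
  moves:
    - [0.592,-0.407,0.03,0,0,-0.184]
    - [0.592,-0.407,0.03,0,0,-0.184]
    - [0.592,-0.407,0.03,0,0,-0.184]
    - [0.592,-0.407,0.03,0,0,-0.184]
    - [0.592,-0.407,0.03,0,0,-0.184]
    - [0.592,-0.407,0.03,0,0,-0.184]
    - [0.592,-0.407,0.03,0,0,-0.184]

```text
time_s: 37.75
position: [0.4221, -0.2283, 0.2412]
tcp_rot: [[-0.837, -0.547, -0.015], [-0.547, 0.837, -0.014], [0.02, -0.003, -1.0]]
force: [0.8, 0.0, -1.2]
opening: 0.399
grasp_force: 0.0
```

```bash
python3 - <<'E'
from h import *
c,p,d=shot("wrist","w14"); X=c.cloud(d)
for nm,lo,hi,z in(("stand",.022,.037,.03),("bowtop",.060,.072,.066)):
    m=((X[...,2]>lo)&(X[...,2]<hi)&(abs(X[...,0]-.41)<.05)&(abs(X[...,1]+.24)<.05)).astype(np.uint8)
    for k in cv2.findContours(m,cv2.RETR_EXTERNAL,cv2.CHAIN_APPROX_NONE)[0]:
        if cv2.contourArea(k)>10: print(nm,k[:,0].mean(0),cv2.minAreaRect((c.plane(k[:,0],z)[:,:2]*1000).astype(np.float32)))
u=c.pix([.41,-.24,.05]).astype(int); print("crop org",u-[40,30])
cv2.imwrite("pics/key.png",cv2.resize(p[u[1]-30:u[1]+30,u[0]-40:u[0]+40],None,fx=8,fy=8,interpolation=0)[:,:,::-1])
np.savez("w14.npz",Rc=c.Rc,c=c.c); plan([.41,-.24,.07])
E
```

```text
stand [321.59116022 188.87292818] ((410.68499755859375, -243.50433349609375), (50.26002883911133, 49.88872146606445), 33.179019927978516)
bowtop [320.69565217 194.79710145] ((410.3237609863281, -243.3486328125), (27.968521118164062, 9.890365600585938), 32.6390380859375)
crop org [284 163]
row [0.0532, -0.0094, 0.687, -0.0025, -0.0129, -0.0] rows>= 4 | t 37.8 p [ 0.4224 -0.2283  0.2414] yaw_now 123.18
```

View pics/key.png

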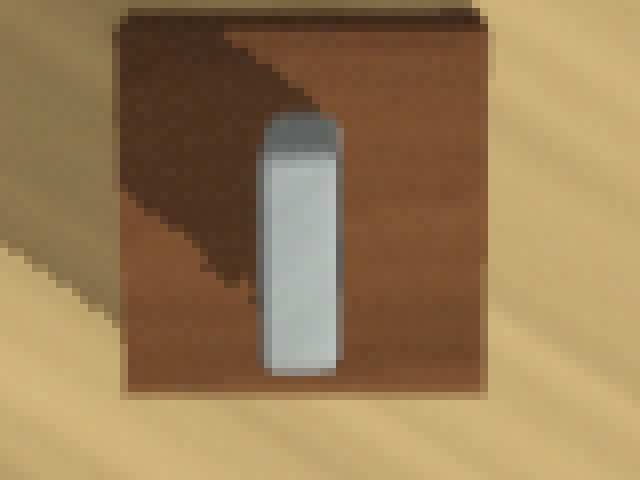

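The crop shows the key upright and centred in its stand, with its bow top face about 8 px wide and centred near (320,195). Its long side matches the tool x axis, at 33° in the world.

send_rows:
  moves:
    - [0.08,-0.02,0.2,0,-0.012,0]
    - [0.085,-0.025,0.4,0,-0.012,0]
    - [0.085,-0.03,0.6,0,-0.012,0]
    - [0.085,-0.03,0.6,0,-0.012,0]
    - [0.085,-0.03,0.6,0,-0.012,0]
    - [0.085,-0.03,0.6,0,-0.012,0]

```text
time_s: 38.4
position: [0.4136, -0.2434, 0.0936]
tcp_rot: [[-0.844, -0.537, -0.01], [-0.536, 0.844, -0.025], [0.022, -0.016, -1.0]]
force: [0.5, 0.3, 0.4]
opening: 0.403
grasp_force: 0.0
```

```bash
python3 -c "
from h import *
plan([.4104,-.2434,.035],122.9)"
```

```text
row [0.0054, 0.0105, 0.2344, -0.0099, -0.0142, -0.005] rows>= 2 | t 38.4 p [ 0.4136 -0.2434  0.0936] yaw_now 122.46
```

```bash
python3 -c "
from h import *
for i in range(3):
    viewer.capture('top'); s=readout.read_state(); print(np.round(s['position'],4),np.round(s['tcp_rot'][2],4),np.round(s['joint_positions'],2))
plan([.4104,-.2434,.06],122.9)"
```

```text
[ 0.4138 -0.2438  0.0941] [ 0.0218 -0.0172 -0.9996] [ -42.91   31.51  109.42   -2.35   38.45 -163.52]
[ 0.4137 -0.2438  0.0943] [ 0.0217 -0.0176 -0.9996] [ -42.93   31.48  109.44   -2.34   38.44 -163.52]
[ 0.4135 -0.2438  0.0943] [ 0.0217 -0.0175 -0.9996] [ -42.94   31.48  109.46   -2.35   38.43 -163.52]
row [0.0068, 0.0104, 0.137, -0.0111, -0.0139, -0.0054] rows>= 1 | t 38.5 p [ 0.4135 -0.2438  0.0943] yaw_now 122.43
```

Joint 6 is at its limit (-163.5°). I'll take the key with the half-turned tool (yaw -57°) instead.

send_rows:
  moves:
    - [0,0,-0.2,0,0,0.08]
    - [0,0,-0.4,0,0,0.17]
    - [0,0,-0.5,0,0,0.95]
    - [0,0,-0.5,0,0,0.95]
    - [0,0,-0.5,0,0,0.95]
    - [0,0,-0.5,0,0,0.95]
    - [0,0,-0.5,0,0,0.95]
    - [0,0,-0.5,0,0,0.95]
    - [0,0,-0.5,0,0,0.95]
    - [0,0,-0.5,0,0,0.95]
    - [0,0,-0.5,0,0,0.95]
    - [0,0,-0.5,0,0,0.95]

```text
time_s: 39.75
position: [0.4139, -0.2401, 0.2181]
tcp_rot: [[-0.602, 0.798, -0.011], [0.798, 0.602, -0.024], [-0.013, -0.024, -1.0]]
force: [-0.3, -0.8, -1.1]
opening: 0.4
grasp_force: 0.0
```

```bash
python3 -c "
from h import *
plan([.4104,-.2434,.20],-57)"
```

```text
row [-0.0012, -0.0173, 0.0727, -0.0048, 0.0186, 1.0447] rows>= 11 | t 39.8 p [ 0.4139 -0.2401  0.2181] yaw_now 37.02
```

send_rows:
  moves:
    - [0,-0.015,0,-0.005,0.018,0.99]
    - [0,-0.015,0,-0.005,0.018,0.99]
    - [0,-0.015,0,-0.005,0.018,0.99]
    - [0,-0.015,0,-0.005,0.018,0.99]
    - [0,-0.015,0,-0.005,0.018,0.99]
    - [0,-0.015,0,-0.005,0.018,0.99]
    - [0,-0.015,0,-0.005,0.018,0.99]
    - [0,-0.015,0,-0.005,0.018,0.99]
    - [0,-0.015,0,-0.005,0.018,0.99]
    - [0,-0.015,0,-0.005,0.018,0.99]
    - [0,-0.015,0,-0.005,0.018,0.99]
    - [0,-0.015,0,-0.005,0.018,0.99]

```text
time_s: 40.95
position: [0.4107, -0.2423, 0.2174]
tcp_rot: [[0.789, 0.614, -0.002], [0.614, -0.789, 0.001], [-0.001, -0.002, -1.0]]
force: [-0.4, -0.2, 0.6]
opening: 0.397
grasp_force: 0.0
```

```bash
python3 -c "
from h import *
plan([.4104,-.2434,.20],-57)"
```

```text
row [-0.0035, 0.0029, 0.0695, -0.0013, 0.0006, 0.0545] rows>= 1 | t 41.0 p [ 0.4107 -0.2423  0.2174] yaw_now -52.09
```

send_rows:
  moves:
    - [-0.003,0.003,0,0,0,0.0545]
    - [-0.003,0.003,0,0,0,0.0545]
    - [-0.003,0.003,0,0,0,0.0545]
    - [-0.003,0.003,0,0,0,0.0545]
    - [-0.003,0.003,0,0,0,0.0545]

```text
time_s: 41.45
position: [0.4105, -0.2433, 0.2169]
tcp_rot: [[0.839, 0.544, -0.003], [0.544, -0.839, 0.002], [-0.001, -0.003, -1.0]]
force: [-0.3, 1.1, 0.3]
opening: 0.398
grasp_force: 0.0
```

```bash
python3 - <<'E'
from h import *
c,p,d=shot("wrist"); X=c.cloud(d)
for nm,lo,hi,z in(("stand",.022,.037,.03),("bowtop",.060,.072,.066)):
    m=((X[...,2]>lo)&(X[...,2]<hi)&(abs(X[...,0]-.41)<.05)&(abs(X[...,1]+.24)<.05)).astype(np.uint8)
    for k in cv2.findContours(m,cv2.RETR_EXTERNAL,cv2.CHAIN_APPROX_NONE)[0]:
        if cv2.contourArea(k)>10: print(nm,cv2.minAreaRect((c.plane(k[:,0],z)[:,:2]*1000).astype(np.float32)))
plan([.4102,-.2427,.035],-57)
E
```

```text
stand ((411.5641784667969, -242.92056274414062), (50.653724670410156, 50.044185638427734), 32.961124420166016)
bowtop ((411.3094177246094, -242.92959594726562), (27.906587600708008, 9.421700477600098), 32.9613037109375)
row [0.0012, -0.0004, 0.7273, -0.0019, 0.0008, -0.0008] rows>= 4 | t 41.5 p [ 0.4105 -0.2433  0.2168] yaw_now -57.07
```

send_rows:
  moves:
    - [0.0016,-0.0005,0.2,0,0,0]
    - [0.0016,-0.0005,0.4,0,0,0]
    - [0.0016,-0.0005,0.5,0,0,0]
    - [0.0016,-0.0005,0.57,0,0,0]
    - [0.0016,-0.0005,0.57,0,0,0]
    - [0.0016,-0.0005,0.57,0,0,0]

```text
time_s: 42.1
position: [0.4106, -0.2429, 0.0744]
tcp_rot: [[0.84, 0.543, -0.003], [0.543, -0.84, 0.002], [-0.001, -0.003, -1.0]]
force: [0.4, -0.9, 1.0]
opening: 0.402
grasp_force: 0.0
```

```bash
python3 -c "
from h import *
plan([.4108,-.2431,.035],-57)"
```

```text
row [0.0005, 0.0017, 0.1577, -0.002, 0.0009, -0.0012] rows>= 1 | t 42.1 p [ 0.4106 -0.2429  0.0744] yaw_now -57.11
```

send_rows:
  moves:
    - [0.0005,0.0015,0.08,-0.002,0,0]
    - [0.0005,0.0015,0.13,-0.002,0,0]
    - [0.0005,0.0015,0.157,-0.002,0,0]
    - [0.0005,0.0015,0.157,-0.002,0,0]
    - [0.0005,0.0015,0.157,-0.002,0,0]
    - [0.0005,0.0015,0.157,-0.002,0,0]

```text
time_s: 42.7
position: [0.4111, -0.2433, 0.0359]
tcp_rot: [[0.84, 0.543, 0.0], [0.543, -0.84, -0.002], [-0.001, 0.002, -1.0]]
force: [0.4, -0.0, 0.9]
opening: 0.401
grasp_force: 0.0
```

```bash
python3 -c "
from h import *
plan([.4108,-.2431,.035],-57)"
```

```text
row [-0.0005, -0.0015, 0.0037, 0.0013, 0.0006, -0.0014] rows>= 1 | t 42.7 p [ 0.4111 -0.2433  0.0359] yaw_now -57.12
```

Close on the key, then lift straight up.

send_rows:
  moves:
    - [0,-0.001,0.002,0,0,0]
    - [0,-0.001,0.002,0,0,0]
    - [0,-0.001,0.002,0,0,0]
    - [0,-0.001,0.002,0,0,0]
    - [0,-0.001,0.002,0,0,0]
    - [0,-0.001,0.002,0,0,0]
  grip: 0

```text
time_s: 43.3
position: [0.4105, -0.2428, 0.0347]
tcp_rot: [[0.84, 0.543, -0.001], [0.543, -0.84, -0.001], [-0.001, 0.0, -1.0]]
force: [0.3, -0.7, 0.8]
opening: 0.112
grasp_force: 30.0
```

send_rows:
  moves:
    - [0,0,-0.05,0,0,0]
    - [0,0,-0.1,0,0,0]
    - [0,0,-0.2,0,0,0]
    - [0,0,-0.4,0,0,0]
    - [0,0,-0.6,0,0,0]
    - [0,0,-0.65,0,0,0]
    - [0,0,-0.65,0,0,0]

```text
time_s: 44.0
position: [0.4118, -0.2436, 0.1995]
tcp_rot: [[0.84, 0.543, 0.004], [0.543, -0.84, -0.005], [0.0, 0.006, -1.0]]
force: [0.8, -0.3, -0.3]
opening: 0.11
grasp_force: 30.0
```

```bash
python3 -c "
from h import *
shot('wrist','w15')
s=readout.read_state(); print(s['opening']*87,s['grasp_force']); plan([.5,-.1,.2],32)"
```

```text
10.040197435325956 29.99977419152856
row [0.6096, -0.2853, -0.0102, 0.0006, 0.0015, -0.9903] rows>= 11 | t 44.0 p [ 0.4107 -0.2426  0.1977] yaw_now -57.12
```

View pics/w15.png

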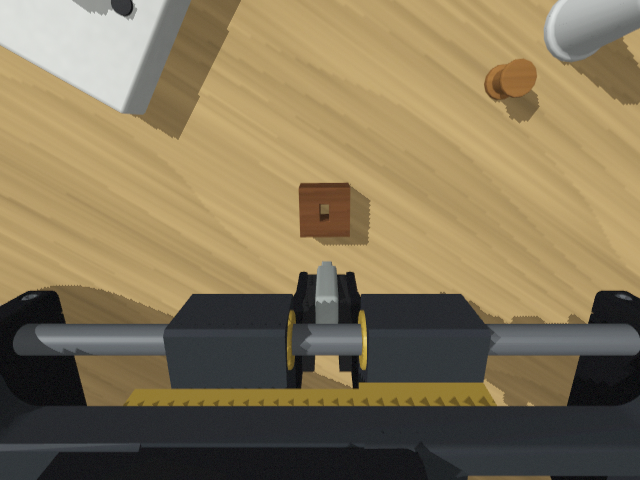

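The key is held, with 10.0 mm between the pads, and the stand at (325,210) is empty. Now I turn and travel towards the lock.

send_rows:
  moves:
    - [0.6,-0.28,-0.12,0,0,-0.99]
    - [0.6,-0.28,-0.12,0,0,-0.99]
    - [0.6,-0.28,-0.12,0,0,-0.99]
    - [0.6,-0.28,-0.12,0,0,-0.99]
    - [0.6,-0.28,-0.12,0,0,-0.99]
    - [0.6,-0.28,-0.12,0,0,-0.99]
    - [0.6,-0.28,-0.12,0,0,-0.99]
    - [0.6,-0.28,-0.12,0,0,-0.99]
    - [0.6,-0.28,-0.12,0,0,-0.99]
    - [0.6,-0.28,-0.12,0,0,-0.99]
    - [0.6,-0.28,-0.12,0,0,-0.99]

```text
time_s: 45.15
position: [0.4971, -0.1017, 0.2242]
tcp_rot: [[-0.533, 0.846, -0.006], [0.846, 0.533, 0.001], [0.004, -0.005, -1.0]]
force: [0.1, 0.3, -0.7]
opening: 0.116
grasp_force: 30.0
```

```bash
python3 -c "
from h import *
plan([.475,.038,.22],92)"
```

```text
row [0.52, 0.223, 0.0181, -0.0011, -0.0041, -0.6646] rows>= 7 | t 45.1 p [ 0.4971 -0.1017  0.2242] yaw_now 32.19
```

send_rows:
  moves:
    - [0.52,0.223,0.018,0,-0.002,-0.665]
    - [0.52,0.223,0.018,0,-0.002,-0.665]
    - [0.52,0.223,0.018,0,-0.002,-0.665]
    - [0.52,0.223,0.018,0,-0.002,-0.665]
    - [0.52,0.223,0.018,0,-0.002,-0.665]
    - [0.52,0.223,0.018,0,-0.002,-0.665]
    - [0.52,0.223,0.018,0,-0.002,-0.665]
    - [0.52,0.223,0.018,0,-0.002,-0.665]
    - [0.52,0.223,0.018,0,-0.002,-0.665]
    - [0.52,0.223,0.018,0,-0.002,-0.665]

```text
time_s: 46.15
position: [0.4766, 0.0375, 0.2213]
tcp_rot: [[-1.0, -0.03, -0.0], [-0.03, 1.0, -0.002], [0.0, -0.002, -1.0]]
force: [0.4, -0.3, -0.3]
opening: 0.113
grasp_force: 30.0
```

```bash
python3 - <<'E'
from h import *
c,p,d=shot("wrist","w16"); X=c.cloud(d)
m=((abs(X[...,2]-.068)<.006)&(abs(X[...,0]-.475)<.04)&(abs(X[...,1]-.038)<.04)).astype(np.uint8)
for k in cv2.findContours(m,cv2.RETR_CCOMP,cv2.CHAIN_APPROX_NONE)[0]:
    if cv2.contourArea(k)>10: P=(c.plane(k[:,0],.068)[:,:2]*1000).astype(np.float32); print(k[:,0].mean(0),cv2.fitEllipse(P) if len(P)>4 else 0,cv2.minAreaRect(P))
u=c.pix([.475,.038,.068]).astype(int); print("crop org",u-[30,25])
cv2.imwrite("pics/lock.png",cv2.resize(p[u[1]-25:u[1]+25,u[0]-30:u[0]+30],None,fx=10,fy=10,interpolation=0)[:,:,::-1])
np.savez("w16.npz",Rc=c.Rc,c=c.c); plan([.475,.038,.15],92)
E
```

```text
[326.68965517 210.36206897] ((472.1146545410156, 37.519203186035156), (37.45512771606445, 37.89687728881836), 85.70327758789062) ((471.9265441894531, 37.671512603759766), (38.412567138671875, 37.42378234863281), 0.7088911533355713)
[326.86956522 210.43478261] ((471.80078125, 37.516361236572266), (10.070474624633789, 18.238962173461914), 89.91496276855469) ((472.0709533691406, 37.65382385253906), (16.349218368530273, 9.3489408493042), 1.4546208381652832)
crop org [297 188]
row [0.007, 0.003, 0.2866, -0.0013, 0.0002, -0.0031] rows>= 2 | t 46.2 p [0.4768 0.0375 0.2216] yaw_now 91.72
```

View pics/lock.png

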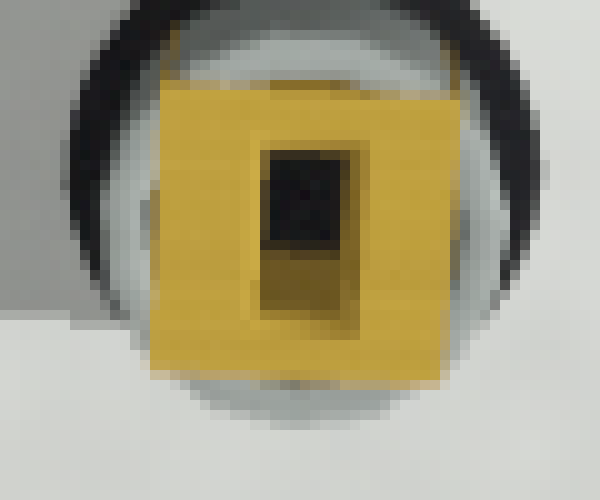

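The crop shows the brass cap with its slot centred at about crop (308,238), i.e. pixel (327.2, 211.3). The cap edges are turned about 2.2° clockwise against the tool, so the slot lies at about -0.5° in the world.

```bash
python3 - <<'E'
from h import *
c=Cam("wrist"); z=np.load("w16.npz"); c.Rc,c.c=z["Rc"],z["c"]
p=cv2.imread("pics/w16.png")[:,:,::-1]; h=cv2.cvtColor(p.copy(),cv2.COLOR_RGB2HSV)
m=((h[...,1]>110)&(h[...,2]>150)).astype(np.uint8); m[:180]=0; m[240:]=0; m[:,:295]=0; m[:,360:]=0
ks,_=cv2.findContours(m,cv2.RETR_CCOMP,cv2.CHAIN_APPROX_NONE)
for k in ks:
    if cv2.contourArea(k)>20: P=(c.plane(k[:,0],.068)[:,:2]*1000).astype(np.float32); print(k[:,0].mean(0),cv2.minAreaRect(P))
print(c.plane([[327.2,211.3]],.068))
plan([.4726,.0377,.11],89.6)
E
```

```text
[326.69642857 210.70535714] ((472.6158142089844, 37.56489562988281), (27.816171646118164, 27.49519157409668), 88.64764404296875)
[327.7037037  211.01851852] ((473.0398254394531, 38.155540466308594), (18.291425704956055, 10.358434677124023), 1.7102359533309937)
[[0.4727786  0.03786032 0.068     ]]
row [0.0167, 0.0024, 0.4466, -0.0013, 0.0002, 0.0235] rows>= 3 | t 46.2 p [0.4768 0.0375 0.2216] yaw_now 91.72
```

send_rows:
  moves:
    - [0.0155,0.002,0.15,-0.001,0,0.028]
    - [0.0155,0.002,0.3,-0.001,0,0.028]
    - [0.0155,0.002,0.4,-0.001,0,0.028]
    - [0.0155,0.002,0.46,-0.001,0,0.028]
    - [0.0155,0.002,0.46,-0.001,0,0.028]
    - [0.0155,0.002,0.46,-0.001,0,0.028]
    - [0.0155,0.002,0.46,-0.001,0,0.028]

```text
time_s: 46.9
position: [0.4743, 0.0374, 0.1082]
tcp_rot: [[-1.0, 0.013, 0.004], [0.013, 1.0, -0.001], [-0.004, -0.001, -1.0]]
force: [0.0, 0.3, -0.3]
opening: 0.112
grasp_force: 30.0
```

```bash
python3 -c "
from h import *
plan([.4729,.0378,.098],89.1)"
```

```text
row [0.0057, 0.0014, 0.0406, -0.0007, 0.0024, 0.002] rows>= 1 | t 46.9 p [0.4743 0.0374 0.1082] yaw_now 89.28
```

send_rows:
  moves:
    - [0.005,0.001,0.036,0,0.002,0.002]
    - [0.005,0.001,0.036,0,0.002,0.002]
    - [0.005,0.001,0.036,0,0.002,0.002]
    - [0.005,0.001,0.036,0,0.002,0.002]

```text
time_s: 47.3
position: [0.4723, 0.0378, 0.0984]
tcp_rot: [[-1.0, 0.015, -0.001], [0.015, 1.0, -0.001], [0.001, -0.001, -1.0]]
force: [0.4, 0.0, 0.2]
opening: 0.108
grasp_force: 30.0
```

```bash
python3 -c "
from h import *
plan([.4729,.0378,.0947],89.1); print(readout.read_state()['force'])"
```

```text
row [-0.0025, -0.0001, 0.0149, -0.0005, -0.0007, 0.0003] rows>= 1 | t 47.3 p [0.4723 0.0378 0.0984] yaw_now 89.12
[0.36594805 0.02976429 0.20294706]
```

Now ease down about 7 mm and watch the force.

send_rows:
  moves:
    - [-0.0025,0,0.008,0,0,0]
    - [-0.0025,0,0.016,0,0,0]
    - [-0.0025,0,0.024,0,0,0]
    - [-0.0025,0,0.028,0,0,0]
    - [-0.0025,0,0.028,0,0,0]

```text
time_s: 47.8
position: [0.4726, 0.0378, 0.091]
tcp_rot: [[-1.0, 0.015, -0.002], [0.015, 1.0, -0.001], [0.002, -0.001, -1.0]]
force: [0.4, 1.1, -0.2]
opening: 0.113
grasp_force: 30.0
```

send_rows:
  moves:
    - [0,0,0.016,0,0,0]
    - [0,0,0.032,0,0,0]
    - [0,0,0.048,0,0,0]
    - [0,0,0.06,0,0,0]
    - [0,0,0.066,0,0,0]
    - [0,0,0.066,0,0,0]
    - [0,0,0.066,0,0,0]

```text
time_s: 48.5
position: [0.4728, 0.0378, 0.0747]
tcp_rot: [[-1.0, 0.015, -0.001], [0.015, 1.0, -0.001], [0.001, -0.001, -1.0]]
force: [0.9, -0.6, -0.5]
opening: 0.111
grasp_force: 30.0
```

send_rows:
  moves:
    - [0,0,0.006,0,0,0]
    - [0,0,0.012,0,0,0]
    - [0,0,0.014,0,0,0]
    - [0,0,0.014,0,0,0]
    - [0,0,0.014,0,0,0]

```text
time_s: 49.0
position: [0.473, 0.0378, 0.0725]
tcp_rot: [[-1.0, 0.015, -0.0], [0.015, 1.0, -0.001], [0.0, -0.001, -1.0]]
force: [-2.1, -0.3, 12.1]
opening: 0.113
grasp_force: 30.0
```

The key is home: z matches and it presses with 12 N. Now the clockwise turn, which is a positive turn about tool z.

send_rows:
  moves:
    - [0,0,-0.002,0,0,0.08]
    - [0,0,-0.002,0,0,0.16]
    - [0,0,-0.002,0,0,0.24]
    - [0,0,-0.002,0,0,0.32]
    - [0,0,-0.002,0,0,0.4]
    - [0,0,-0.002,0,0,0.48]
    - [0,0,-0.002,0,0,0.56]
    - [0,0,-0.002,0,0,0.64]
    - [0,0,-0.002,0,0,0.7]
    - [0,0,-0.002,0,0,0.7]
    - [0,0,-0.002,0,0,0.7]

```text
time_s: 50.1
position: [0.4727, 0.0375, 0.0726]
tcp_rot: [[-0.441, 0.898, -0.001], [0.898, 0.441, -0.001], [-0.001, -0.002, -1.0]]
force: [-2.5, -1.5, 6.8]
opening: 0.113
grasp_force: 30.0
```

```bash
python3 -c "
from h import *
plan([.473,.0378,.0725]); s=readout.read_state(); print(s['force'],s['moment'],s['joint_positions'],s['opening'])"
```

```text
row [0.0006, 0.0016, 0.0003, -0.001, 0.0005, 0.0] rows>= 1 | t 50.1 p [0.4727 0.0375 0.0726] yaw_now 26.14
[-2.50653742 -1.53431125  6.78080724] [-0.41404506  0.35970563 -0.07346608] [ -8.94438502  33.74599599 110.7264273   -0.15156     35.57770892
 -34.96306397] 0.11302854571471455
```

send_rows:
  moves:
    - [0,0,0,0,0,0.02]
    - [0,0,0,0,0,0.04]
    - [0,0,0,0,0,0.06]
    - [0,0,0,0,0,0.06]
    - [0,0,0,0,0,0.06]

```text
time_s: 50.6
position: [0.4727, 0.0374, 0.0726]
tcp_rot: [[-0.354, 0.935, -0.001], [0.935, 0.354, -0.001], [-0.001, -0.002, -1.0]]
force: [-1.6, -1.5, 7.3]
opening: 0.109
grasp_force: 30.0
```

```bash
python3 -c "
from h import *
plan([.473,.0378,.0725]); s=readout.read_state(); print(s['force'],s['moment'])"
```

```text
row [0.001, 0.0016, 0.0003, -0.001, 0.0006, 0.0] rows>= 1 | t 50.6 p [0.4727 0.0374 0.0726] yaw_now 20.75
[-1.60606172 -1.51276458  7.33920324] [-0.41499617  0.32654567 -0.07381346]
```

send_rows:
  moves:
    - [0,0,0,0,0,0.02]
    - [0,0,0,0,0,0.04]
    - [0,0,0,0,0,0.05]
    - [0,0,0,0,0,0.05]

```text
time_s: 51.0
position: [0.4727, 0.0374, 0.0726]
tcp_rot: [[-0.28, 0.96, -0.001], [0.96, 0.28, -0.002], [-0.001, -0.002, -1.0]]
force: [-1.3, -2.0, 8.4]
opening: 0.113
grasp_force: 30.0
```

```bash
python3 -c "
from h import *
plan([.473,.0378,.0725]); s=readout.read_state(); print(s['force'],s['moment'])"
```

```text
row [0.001, 0.0016, 0.0002, -0.001, 0.0007, 0.0] rows>= 1 | t 51.0 p [0.4727 0.0374 0.0726] yaw_now 16.25
[-1.33377139 -1.99832951  8.43061689] [-0.36600584  0.38558635  0.08770996]
```

send_rows:
  moves:
    - [0,0,0,0,0,0.02]
    - [0,0,0,0,0,0.04]
    - [0,0,0,0,0,0.04]
    - [0,0,0,0,0,0.04]

```text
time_s: 51.4
position: [0.4726, 0.0375, 0.0726]
tcp_rot: [[-0.22, 0.976, -0.001], [0.976, 0.22, -0.002], [-0.001, -0.002, -1.0]]
force: [-1.7, -2.1, 7.0]
opening: 0.116
grasp_force: 30.0
```

```bash
python3 -c "
from h import *
plan([.473,.0378,.0725]); s=readout.read_state(); print(s['force'],s['moment'])"
```

```text
row [0.0009, 0.0019, 0.0002, -0.0011, 0.0007, 0.0] rows>= 1 | t 51.4 p [0.4726 0.0375 0.0726] yaw_now 12.68
[-1.66752135 -2.06155938  6.96425705] [-0.3225373   0.38888735  0.12019316]
```

send_rows:
  moves:
    - [0,0,0,0,0,0.03]
    - [0,0,0,0,0,0.05]
    - [0,0,0,0,0,0.05]
    - [0,0,0,0,0,0.05]

```text
time_s: 51.8
position: [0.4726, 0.0376, 0.0726]
tcp_rot: [[-0.144, 0.99, -0.001], [0.99, 0.144, -0.002], [-0.001, -0.002, -1.0]]
force: [-1.7, -1.7, 7.1]
opening: 0.114
grasp_force: 30.0
```

```bash
python3 -c "
from h import *
plan([.473,.0378,.0725]); s=readout.read_state(); print(s['force'],s['moment'])"
```

```text
row [0.0006, 0.0019, 0.0002, -0.0011, 0.0009, 0.0] rows>= 1 | t 51.8 p [0.4726 0.0376 0.0726] yaw_now 8.27
[-1.74700942 -1.69771581  7.08596836] [-0.20393561  0.41617813  0.3813963 ]
```

The moment has jumped to 0.38 N m, so the cylinder is at its end stop. Release and rise.

send_rows:
  moves:
    - [0,0,0,0,0,0]
    - [0,0,0,0,0,0]
    - [0,0,0,0,0,0]
    - [0,0,0,0,0,0]
    - [0,0,0,0,0,0]
  grip: 0.4

```text
time_s: 52.3
position: [0.4728, 0.0378, 0.0716]
tcp_rot: [[-0.141, 0.99, -0.002], [0.99, 0.141, -0.001], [-0.0, -0.002, -1.0]]
force: [0.3, -0.5, -0.6]
opening: 0.386
grasp_force: 0.0
```

send_rows:
  moves:
    - [0,0,-0.05,0,0,0]
    - [0,0,-0.15,0,0,0]
    - [0,0,-0.35,0,0,0]
    - [0,0,-0.55,0,0,0]
    - [0,0,-0.65,0,0,0]
    - [0,0,-0.65,0,0,0]
    - [0,0,-0.65,0,0,0]

```text
time_s: 53.0
position: [0.4727, 0.038, 0.2343]
tcp_rot: [[-0.141, 0.99, -0.001], [0.99, 0.141, -0.001], [-0.001, -0.001, -1.0]]
force: [-0.5, 0.2, 0.3]
opening: 0.398
grasp_force: 0.0
```

```bash
python3 - <<'E'
from h import *
c,p,d=shot("wrist","w17"); X=c.cloud(d)
m=((X[...,2]>.097)&(X[...,2]<.112)&(abs(X[...,0]-.473)<.03)&(abs(X[...,1]-.038)<.03)).astype(np.uint8)
for k in cv2.findContours(m,cv2.RETR_EXTERNAL,cv2.CHAIN_APPROX_NONE)[0]:
    if cv2.contourArea(k)>10: print("bow",cv2.minAreaRect((c.plane(k[:,0],.104)[:,:2]*1000).astype(np.float32)),np.median(X[...,2][m>0]))
h=cv2.cvtColor(p,cv2.COLOR_RGB2HSV); mm=((h[...,1]>110)&(h[...,2]>110)&(abs(X[...,2]-.068)<.006)&(abs(X[...,0]-.473)<.03)&(abs(X[...,1]-.038)<.03)).astype(np.uint8)
print("cap",cv2.minAreaRect((c.plane(np.argwhere(mm)[:,::-1],.068)[:,:2]*1000).astype(np.float32)))
t,p,d=shot("top"); cv2.imwrite("pics/end.png",cv2.resize(p[100:340,90:540],None,fx=1.7,fy=1.7)[:,:,::-1]); rolls(t,p,d)
E
```

```text
bow ((472.93121337890625, 38.05807876586914), (10.100061416625977, 29.028331756591797), 14.667549133300781) 0.10358959468540083
cap ((472.689453125, 37.97837829589844), (28.14057159423828, 28.200836181640625), 22.733230590820312)
roll [127. 234.] [525.9 492.2] [64.8 67. ] hsv [137. 125. 138.]
roll [165. 147.] [735.2 423.3] [64.3 66.4] hsv [ 63.  113.5 128. ]
roll [210. 141.] [755.9 319.3] [65.6 66.9] hsv [137. 117. 133.]
```

View pics/end.png

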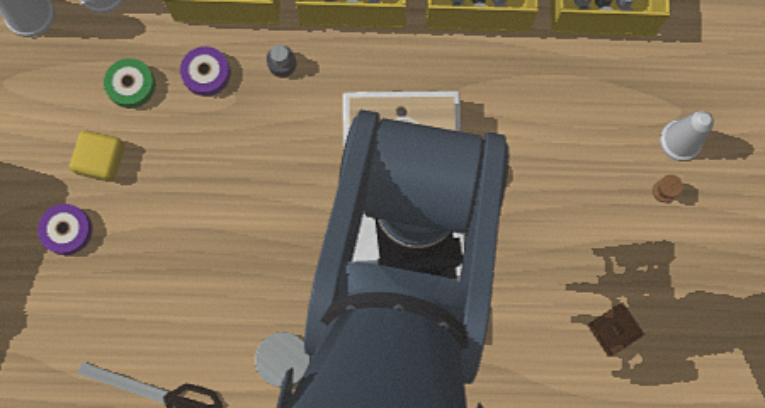

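The key is in the lock with its bow top at 0.1036 m, and the cap has turned from about -1° to -67°, which is the end stop. The other things look unmoved and no off-white roll is left on the bench. One last height check of the stack, then I hand in.

```bash
python3 - <<'E'
from h import *
from rig import ticket
c,p,d=shot("scene"); X=c.cloud(d); ok=True
for z in(.084,.102,.120,.138):
    m=(abs(X[...,2]-z)<.004)&(np.hypot(X[...,0]-.637,X[...,1]-.0455)<.05); q=X[m]; print(z,m.sum(),q[:,:2].mean(0).round(3) if m.any() else "")
m=(abs(X[...,2]-.138)<.005)&(np.hypot(X[...,0]-.637,X[...,1]-.0455)<.05); ok=m.sum()>60; print(ok)
if ok: print(ticket.hand_in())
E
```

```text
0.084 149 [0.661 0.037]
0.102 198 [0.654 0.04 ]
0.12 104 [0.652 0.039]
0.138 232 [0.641 0.045]
True
the job is handed in; nothing more can be done
None
```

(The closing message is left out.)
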